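Prise open the storage case and stow the pipe stubs

TASK

Prise up the yellow lid of the grey case by levering it at its front slot with the red-handled flat blade (not with the fingers), and open it wide. Stand every orange pipe stub from the sloping rack, banded end (foot) down, fully home in the wooden holder inside the case, one to a cell, then shut the lid fully without slamming it. Leave the blade lying flat on its black mat, along it and wholly on it, and do not disturb the glass jar or the green tin.

Things in the scene. Friction and masses are not known exactly. Their poses are not given: they have to be found in the camera images.
- case: grey case fixed to the table, 176 mm (x) by 226 mm (y), rim 125 mm high, walls 8 mm, floor 6 mm thick. Origin at the centre of its underside; +x points to the hinge side, -x to the front, which faces about world +y. Inside, at x = 0, stands a wooden holder: a row of four square cells along y, 46 mm apart, 40 mm wide inside, walls 6 mm thick, tops 66 mm above the table, bottoms on the case floor.
- lid (a joint): opening angle of the yellow lid, rad: 0 shut, grows as its front edge rises, stop at 1.75. A flat plate 176 x 226 x 8 mm, 150 g, lying on the rim, flush with the outside of the case, hinged on the +x rim. The hinge is stiff (0.24 N m friction): it stays where it is left; about 3 N at the front edge lift it. Stubs in the holder end 9 mm below it.
- lid_edge (a point): middle of the lower front edge of the lid, 176 mm from the hinge axis; moves with the lid
- hinge (a point): middle of the hinge axis: 88 mm in +x of the case's origin, 125 mm up; the axis runs along the case's y; it turns with the case, not with the lid
- slot (a point): middle, at the outer face of the front wall, of the slot under the lid: 90 mm wide, 16 mm high (109 to 125 mm above the table), open through the wall; elsewhere the lid rests on the rim
- cell0 (a point): centre of the mouth of one holder cell, 66 mm above the table, 60 mm above the cell's bottom
- cell1 (a point): centre of the mouth of one holder cell, 66 mm above the table, 60 mm above the cell's bottom
- cell2 (a point): centre of the mouth of one holder cell, 66 mm above the table, 60 mm above the cell's bottom
- cell3 (a point): centre of the mouth of one holder cell, 66 mm above the table, 60 mm above the cell's bottom
- pry: flat pry blade, 210 mm long, about 200 g: red handle 115 mm long (x from -60 to +55 mm), 24 mm wide, 28 mm tall, and a steel blade (x from 55 to 150 mm) 36 mm wide, 4 mm thick, at mid-height of the handle (14 mm above the underside). Origin on the underside of the handle, x towards the blade's tip, z up; it balances at about x = +36 mm.
- pry_tip (a point): middle of the blade's tip, 150 mm in x from the pry's origin, 14 mm above its underside
- mat: black rubber mat fixed to the table, 270 mm (x) by 110 mm (y), 3 mm thick; the blade's place. Origin at the centre of its underside, x along it
- rack: wooden rack fixed to the table, 268 mm wide (y), four sloping places at y = -93, -31, 31 and 93 mm. A stub's foot rests on a sloping ledge with its centre 32 mm above the table; it leans towards -x (the robot) on a back board that reaches 62 mm up the stub; dividers 26 mm thick reach 45 mm up it. Origin on the table below the feet.
- pipe0: orange pipe stub, closed cylinder 32 mm across, 110 mm long, 60 to 110 g, black band 20 mm from its foot. Origin at the centre of the foot, z along it to the top. At the start it leans in one of the rack's four places, foot down, z tilted 35 degrees from upright towards the rack's -x; its upper 45 mm stand free. Two to four stubs are present; absent ones read None.
- pipe1: orange pipe stub, closed cylinder 32 mm across, 110 mm long, 60 to 110 g, black band 20 mm from its foot. Origin at the centre of the foot, z along it to the top. At the start it leans in one of the rack's four places, foot down, z tilted 35 degrees from upright towards the rack's -x; its upper 45 mm stand free. Two to four stubs are present; absent ones read None.
- pipe2: orange pipe stub, closed cylinder 32 mm across, 110 mm long, 60 to 110 g, black band 20 mm from its foot. Origin at the centre of the foot, z along it to the top. At the start it leans in one of the rack's four places, foot down, z tilted 35 degrees from upright towards the rack's -x; its upper 45 mm stand free. Two to four stubs are present; absent ones read None.
- pipe3: orange pipe stub, closed cylinder 32 mm across, 110 mm long, 60 to 110 g, black band 20 mm from its foot. Origin at the centre of the foot, z along it to the top. At the start it leans in one of the rack's four places, foot down, z tilted 35 degrees from upright towards the rack's -x; its upper 45 mm stand free. Two to four stubs are present; absent ones read None.
- jar: closed glass jar with brass lid, 60 mm in diameter, 85 mm tall, standing; origin under its centre. Leave alone.
- tin: green tin, 72 mm in diameter, 100 mm tall, standing between robot and rack; origin under its centre. Leave alone.
Mind the look-alikes: they are no part of the job. Leave any blue or turquoise look-alike of the pipe2 alone.

How it is judged:
By the outcome, as a careful person would: the job done as asked, in the order asked, and still so for the second after the job is handed in, with the robot touching nothing.
Of pipe0, pipe1, pipe2, pipe3 only 2 to 4 are there at a start; the rules pass over those that are not, and their reading is None.
At some moment in a run one of pry may be knocked a few centimetres aside while the robot is not near it.
It also fails if it takes over 210 s, if anything falls off the work surface, if the arm or the gripper's body presses on something with over 40 N, if the wrist force passes 120 N, or if a joint passes its speed limit or range.

ROBOT

A 6-joint arm with a two-finger parallel gripper is mounted at the origin on the work surface. World frame = base frame: x ahead of the robot, y to its left, z up, the work surface at z = 0. Lengths are in m, angles in rad, forces in N, time in s.
With the tool pointing down it reaches from about 0.35 to 0.925 m from the base axis. Payload 6.4 kg.
Tool frame: the origin (TCP) lies on the centre line of the jaws, within the pads' length; the fingertips stand 14 mm ahead of it and the grasp point (between the pads) lies 5 mm behind it; z points along the fingers, y is the line along which they close (so a half turn about z gives the same grasp; the last joint's range is limited). The gripper opens to 94 mm and grips with 3 to 60 N. Pads are 16 mm wide; open, the fingers measure 119 mm over their backs; the gripper's body (75 mm by 177 mm) begins 78 mm behind the grasp point.
Start: joints at [1.083, 0.245, 1.558, -0, 1.339, -0.174], TCP at [0.201, 0.618, 0.193] pointing down, gripper open.
Joint ranges: [-3.13, 3.13], [-1.02, 2.26], [0.13, 2.54], [-0.95, 4.09], [0.21, 2.88], [-2.74, 2.74]. Speed limits (rad/s): [2.57, 2.57, 3.14, 3.14, 3.14, 3.14].

INTERFACE

Orientations are given as a rotation vector (axis times angle).
In Python, from bench import * gives the robot as it stands.
- The arm moves only by the tool arm_command, never from a script. Its argument "moves" is a list of rows, each a list of 3 entries, a list of its own where there are three numbers: the opening, from -1 (shut) to 1 (fully open), then the shift along the world's x, y, z in m, then the turn, a rotation vector about the world's x, y, z in degrees. A call has 1 to 20 rows; each row is the pose to reach, as a shift and turn from the pose commanded when the call began; what a row does not reach only later rows make up. A row lasts 1/8 s, in which the tool goes at most 62.5 mm and 10.7 degrees, less where a joint would pass 70% of its speed; a pose out of reach is approached as far as the arm can. A call with a gripper value outside its range is refused whole. The fingers move at their own pace and stop on an object; the grip force is fixed at half the most. Time passes only in rows, so rows that repeat a pose let the fingers close. It gives the time, the measured TCP pose, the force, the opening and the grip force at its end, in the units of the state.
- get_obs(): the state, without advancing time (a new reading comes with each control period).
- grab_frame(name): name is "scene" or "top" or "wrist"; returns the picture (480x640x3 uint8, red, green, blue); there is no depth.
- camera_info(name): a dict with "fx", "fy", "cx", "cy" (pixels), "R" (3x3) and "t" (3): a world point X has camera coordinates R X + t. Camera axes: x right, y down, z forward; pixel columns grow to the right and rows downward; lengths in m; the calibration is good to about 2 mm. A picture is of the moment at which its call begins: read the wrist's pose just before it. camera_info takes no time and is no camera call; for the wrist camera it gives the pose at the moment of the call.
- close_job(): hands the job in; it is judged then, once.
The state is a dict: "t": time; "joint_pos": joint angles; "joint_vel": joint speeds; "joint_efforts": joint torques, N m; "ee_pos": TCP position; "tcp_rot": TCP orientation; "contact_force": force on the tool from outside, world axes, zero at the start; "wrist_torque": the same for the moment, N m; "opening": finger opening in m; "gripper_force": force on a finger pad.
Only numpy, scipy, OpenCV 4.12 (cv2) and the standard library are available. Lean on these libraries where they do the work, as an engineer would, in place of code of your own. Each camera call takes 0.05 s, during which the arm holds its last target. There are 200 camera calls.

## Working session

There is one attempt and no reset: what is moved stays moved. The work goes in short steps, Python scripts to look and compute and a tool call to move; the robot and the scene stay as the last step left them, time stands still between calls to the robot, and variables do not carry over. Pictures are saved under pics/ and viewed, at most 14 in all, crops included, and the job is handed in when it is done.

Besides the shell and the picture viewer there is one more tool, called as name(argument=value, ...), one argument or row to a line, values as JSON. arm_command: Moves the arm, as the interface text tells. Its arguments: {"type":"object","properties":{"moves":{"type":"array","items":{"type":"array"}}},"required":["moves"]}

```bash
mkdir -p pics; ls; python3 - <<'E'
from bench import *
import cv2
for n in ("scene","top","wrist"):
    c=camera_info(n); print(n,{k:(v if not hasattr(v,'tolist') else v.round(3).tolist()) if k in('R','t') else round(v,1) for k,v in c.items() if k in('fx','fy','cx','cy','R','t')})
    cv2.imwrite(f'pics/{n}0.png',grab_frame(n)[:,:,::-1])
o=get_obs(); print(o)
E
```

```text
pics
scene {'fx': 492.5, 'fy': 492.5, 'cx': 318.8, 'cy': 235.3, 'R': [[0.754, 0.656, -0.001], [0.497, -0.572, -0.653], [-0.429, 0.492, -0.757]], 't': [-0.46, -0.174, 1.361]}
top {'fx': 557.2, 'fy': 557.2, 'cx': 328.3, 'cy': 240.9, 'R': [[0.005, -1.0, 0.005], [-0.996, -0.006, -0.086], [0.086, -0.004, -0.996]], 't': [0.018, 0.552, 1.412]}
wrist {'fx': 394.3, 'fy': 394.3, 'cx': 325.0, 'cy': 251.1, 'R': [[0.309, 0.951, -0.002], [0.926, -0.301, 0.227], [0.216, -0.072, -0.974]], 't': [-0.649, -0.022, 0.39]}
{'t': 0.15, 'joint_pos': array([ 1.08289289e+00,  2.45635509e-01,  1.55869541e+00, -4.44494155e-05,
        1.33864508e+00, -1.74113213e-01]), 'joint_vel': array([-0.00080195, -0.00063174, -0.00400273, -0.00011498,  0.00077151,
       -0.0006607 ]), 'joint_efforts': array([ 1.14106133e-03, -4.16268539e+01, -3.14981711e+01,  6.84749451e-02,
        3.16201325e-02, -8.37906418e-05]), 'ee_pos': array([0.20043392, 0.61785325, 0.19213084]), 'tcp_rot': array([-4.90800937e-01, -3.10260324e+00,  2.07679403e-03]), 'contact_force': array([-0.3448184 ,  0.94923943,  0.35535996]), 'wrist_torque': array([-0.01714185, -0.00344419,  0.02823163]), 'gripper_force': 0.0, 'opening': 0.09396751750164942}
```

View pics/top0.png

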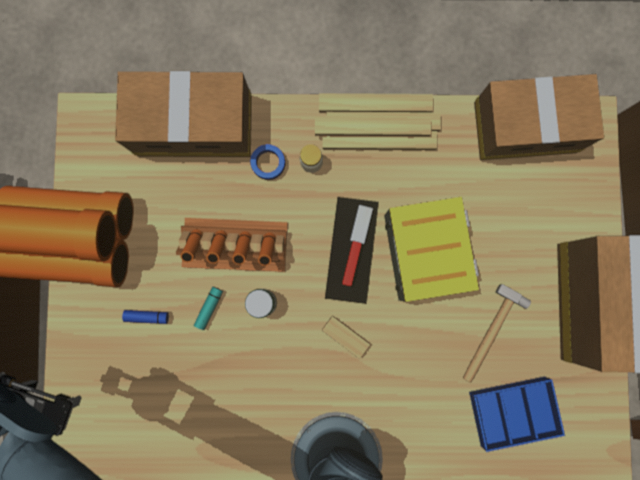

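View pics/scene0.png

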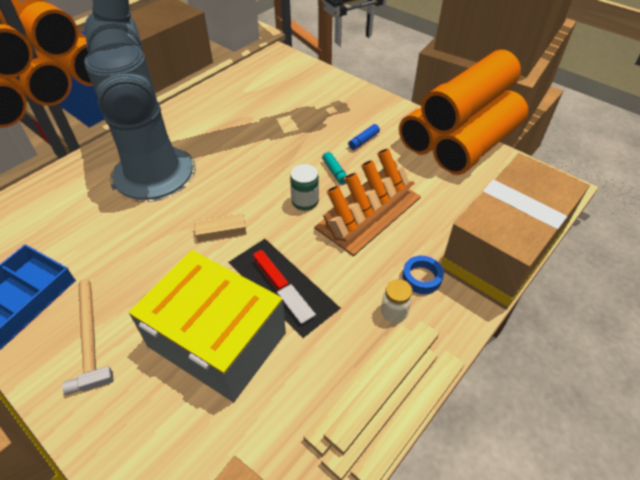

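The top view shows four stubs in the rack, near (190–265, 250). The blade lies on its mat at (357, 245) with its tip up (+x). The lid is at (433, 250), with its front on the left. The look-alikes are the blue and turquoise cylinders at (146, 317) and (208, 308), and the big orange pipes at the far left. The dark orange, banded, leaning stubs in the wooden rack are the ones that fit the description. I'll confirm that in a crop.

```bash
cat > h.py <<'E'
from bench import *
import numpy as np, cv2
def ray(n,uv):
    c=camera_info(n); R=np.array(c['R']);t=np.array(c['t'])
    d=R.T@np.array([(uv[0]-c['cx'])/c['fx'],(uv[1]-c['cy'])/c['fy'],1.]); return -R.T@t,d
def onz(n,uv,z):
    o,d=ray(n,uv); return (o+d*(z-o[2])/d[2])
def proj(n,X):
    c=camera_info(n); p=np.array(c['R'])@X+np.array(c['t']); return np.array([c['fx']*p[0]/p[2]+c['cx'],c['fy']*p[1]/p[2]+c['cy']])
def tri(uv1,uv2,n1='top',n2='scene'):
    o1,d1=ray(n1,uv1);o2,d2=ray(n2,uv2)
    A=np.array([d1,-d2]).T; s=np.linalg.lstsq(A,o2-o1,rcond=None)[0]
    p,q=o1+s[0]*d1,o2+s[1]*d2; return (p+q)/2,np.linalg.norm(p-q)
def mask(im,lo,hi,roi=None):
    m=cv2.inRange(cv2.cvtColor(im,cv2.COLOR_RGB2HSV),np.array(lo),np.array(hi))
    if roi:
        k=np.zeros_like(m);k[roi[1]:roi[3],roi[0]:roi[2]]=255;m&=k
    return m
def big(m):
    c=max(cv2.findContours(m,cv2.RETR_EXTERNAL,cv2.CHAIN_APPROX_NONE)[0],key=cv2.contourArea);return c
YEL=([24,120,120],[35,255,255]);RED=[([0,190,90],[5,255,255])]
E
python3 - <<'E'
from h import *
im=cv2.imread('pics/top0.png')[:,:,::-1]; sc=cv2.imread('pics/scene0.png')[:,:,::-1]
a=cv2.resize(im[205:285,165:305],None,fx=4,fy=4,interpolation=cv2.INTER_CUBIC)
b=cv2.resize(sc[140:260,300:430],None,fx=2.67,fy=2.67,interpolation=cv2.INTER_CUBIC)
c=np.zeros((600,800,3),np.uint8); c[:320,:560]=a
d=cv2.resize(sc[140:260,310:425],(288,300)); c[300:,:]=0; c[:320,:560]=a; 
p=cv2.resize(im[190:310,320:490],(397,280),interpolation=cv2.INTER_CUBIC); c[320:,:397]=p; c[320:,400:688]=d[:280]
cv2.imwrite('pics/crop1.png',c[:,:,::-1])
hsv=cv2.cvtColor(im,cv2.COLOR_RGB2HSV)
for u,v in[(190,245),(215,245),(190,257),(360,245),(350,275),(430,230),(340,250),(362,220),(200,230)]: print((u,v),hsv[v,u])
def rect(m,z,nm):
    c=big(m); r=cv2.minAreaRect(c); P=np.array([onz('top',q,z) for q in cv2.boxPoints(r)])
    print(nm,P[:,:2].round(4).tolist(),'c',P.mean(0)[:2].round(4),'sides',np.linalg.norm(P[0]-P[1]).round(4),np.linalg.norm(P[1]-P[2]).round(4))
rect(cv2.morphologyEx(mask(im,*YEL,roi=(380,180,490,310)),cv2.MORPH_CLOSE,np.ones((11,11))),.133,'lid')
rect(mask(im,[0,170,90],[6,255,255],(325,190,380,300)),.031,'handle')
m=mask(im,[0,0,130],[180,60,255],(335,195,380,250)); rect(m,.019,'blade')
m=cv2.morphologyEx(mask(im,[0,0,0],[180,255,60],(322,190,382,310)),cv2.MORPH_CLOSE,np.ones((25,25))); rect(m,.003,'mat')
E
```

```text
(190, 245) [ 11 183 135]
(215, 245) [ 11 184 141]
(190, 257) [20 89 43]
(360, 245) [  3 187 143]
(350, 275) [  3 173 161]
(430, 230) [ 31 151 171]
(340, 250) [24 55 46]
(362, 220) [ 72   7 172]
(200, 230) [ 13 162 129]
lid [[0.6225, -0.124], [0.6539, -0.3001], [0.4288, -0.3348], [0.3984, -0.1611]] c [ 0.5259 -0.23  ] sides 0.1789 0.2278
handle [[0.4419, -0.0127], [0.5503, -0.0395], [0.5444, -0.0636], [0.436, -0.0367]] c [ 0.4932 -0.0382] sides 0.1117 0.0249
blade [[0.5562, -0.0361], [0.6473, -0.0586], [0.639, -0.0922], [0.548, -0.0696]] c [ 0.5976 -0.0641] sides 0.0938 0.0347
mat [[0.4068, 0.0281], [0.6691, -0.0033], [0.6564, -0.1089], [0.3945, -0.0759]] c [ 0.5317 -0.04  ] sides 0.2641 0.1064
```

View pics/crop1.png

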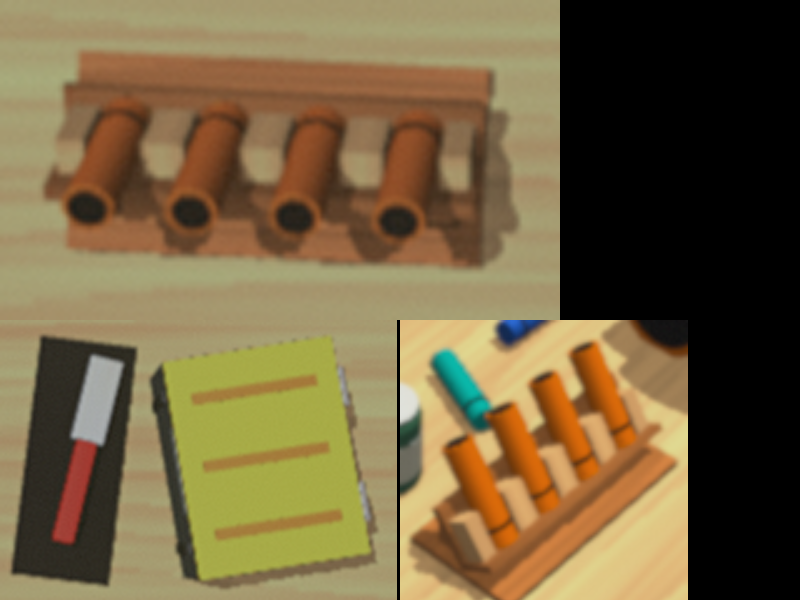

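The crop confirms four orange, banded stubs in the rack, with caps at about (187,257), (213,258), (239,259) and (265,260). The lid and pry sizes match what was given. If I gripped the pry at its balance point, the gripper body would come too near the case. So I'll grip it at the handle middle first, shift it 30 mm away, then regrip.

arm_command(
  moves=[
    [1,[0.295,-0.657,0.0],[0,0,4]],
    [1,[0.295,-0.657,0.0],[0,0,4]],
    [1,[0.295,-0.657,0.0],[0,0,4]],
    [1,[0.295,-0.657,0.0],[0,0,4]],
    [1,[0.295,-0.657,0.0],[0,0,4]],
    [1,[0.295,-0.657,0.0],[0,0,4]],
    [1,[0.295,-0.657,0.0],[0,0,4]],
    [1,[0.295,-0.657,0.0],[0,0,4]],
    [1,[0.295,-0.657,0.0],[0,0,4]],
    [1,[0.295,-0.657,0.0],[0,0,4]],
    [1,[0.295,-0.657,0.0],[0,0,4]],
    [1,[0.295,-0.657,0.0],[0,0,4]],
    [1,[0.295,-0.657,0.0],[0,0,4]],
    [1,[0.295,-0.657,-0.06],[0,0,4]],
    [1,[0.295,-0.657,-0.06],[0,0,4]],
  ],
)

```text
t: 2.02
ee_pos: [0.4915, -0.0364, 0.1287]
tcp_rot: [-0.379, -3.108, -0.003]
contact_force: [-0.2, 0.1, -0.1]
opening: 0.0936
gripper_force: 0.0
```

```bash
python3 - <<'E'
from h import *
o=get_obs();print(o['t'],o['ee_pos'],o['tcp_rot'])
im=grab_frame('wrist');cv2.imwrite('pics/w1.png',im[:,:,::-1])
m=mask(im,[0,150,60],[7,255,255]);c=big(m);r=cv2.minAreaRect(c)
P=np.array([onz('wrist',q,.031) for q in cv2.boxPoints(r)]);print(P.round(4).tolist(),P.mean(0))
E
```

```text
2.025 [ 0.49150836 -0.03642962  0.12873295] [-0.3792971  -3.10839565 -0.00339905]
[[0.4372, -0.0354, 0.031], [0.4428, -0.0128, 0.031], [0.5544, -0.0394, 0.031], [0.5482, -0.0641, 0.031]] [ 0.49565612 -0.03792042  0.031     ]
```

arm_command(
  moves=[
    [0.2,[0,0,-0.05],[0,0,0]],
    [0.2,[0,0,-0.09],[0,0,0]],
    [0.2,[0,0,-0.113],[0,0,0]],
    [0.2,[0,0,-0.113],[0,0,0]],
    [-1,[0,0,-0.113],[0,0,0]],
    [-1,[0,0,-0.113],[0,0,0]],
    [-1,[0,0,-0.113],[0,0,0]],
    [-1,[0,0,-0.113],[0,0,0]],
    [-1,[0,0,-0.113],[0,0,0]],
    [-1,[0,0,-0.113],[0,0,0]],
  ],
)

```text
t: 3.32
ee_pos: [0.4956, -0.0387, 0.0199]
tcp_rot: [-0.382, -3.118, -0.0]
contact_force: [-0.9, 0.9, 0.3]
opening: 0.001
gripper_force: 0.0
```

```bash
python3 - <<'E'
from h import *
im=grab_frame('top');cv2.imwrite('pics/t2.png',cv2.resize(im[180:320,310:490],None,fx=4,fy=4)[:,:,::-1])
E
```

```text
(no output)
```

View pics/t2.png

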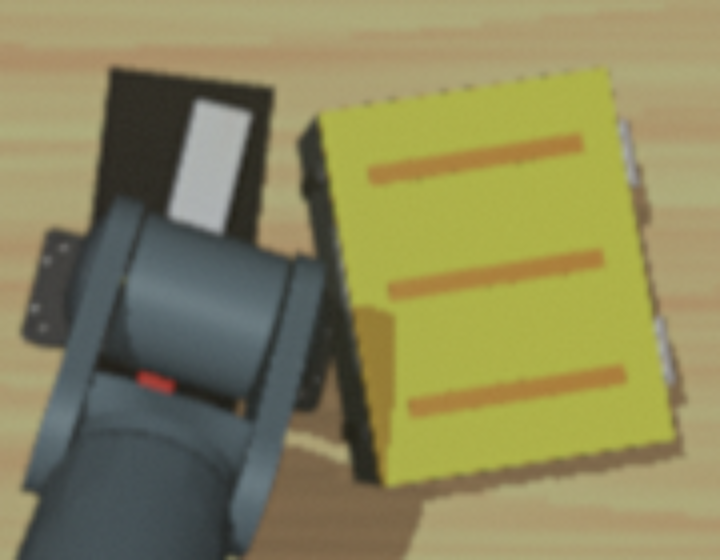

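The fingers shut on nothing, yet the pry seems to be where it was. I'll check the wrist view.

```bash
python3 - <<'E'
from h import *
o=get_obs();print(o['t'],o['opening'],o['gripper_force'],o['ee_pos'],o['contact_force'],o['joint_pos'])
im=grab_frame('wrist');cv2.imwrite('pics/w2.png',im[:,:,::-1])
E
```

```text
3.375 0.000625305957979414 0.0 [ 0.49557427 -0.03875429  0.01989944] [ 0.7179619  -0.21082157  0.07010967] [-3.06529811e-01  1.27936956e-01  2.04663527e+00 -3.02228191e-05
  9.67167594e-01 -1.63329785e+00]
```

View pics/w2.png

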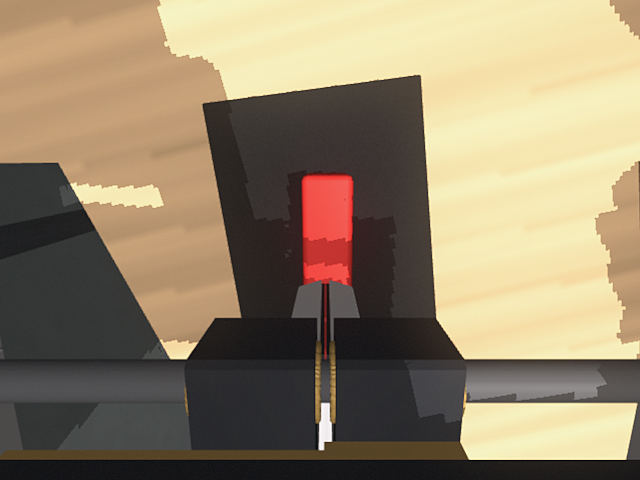

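```bash
python3 - <<'E'
from h import *
c=camera_info('wrist');R=np.array(c['R']);t=np.array(c['t']);print('cam pos',(-R.T@t).round(4), R.round(3).tolist())
tcp=get_obs()['ee_pos']
for dz in(-.014,0,.005,.02): print(dz,proj('wrist',tcp+[0,0,dz]))
p=np.array([.9716,-.2366,0]);n=np.array([.2366,.9716,0])
for s in(-.0575,.0575):
  for w in(-.012,.012):
    for z in(.003,.031): print(s,w,z,proj('wrist',np.array([.4945,-.038,z])+s*p+w*n).round(0))
E
```

```text
cam pos [ 0.4308 -0.022   0.2112] [[0.242, 0.97, -0.0], [0.945, -0.236, 0.227], [0.221, -0.056, -0.974]]
-0.014 [324.16430632 284.9068045 ]
0 [324.09571317 293.42332433]
0.005 [324.06891131 296.75104151]
0.02 [323.97990585 307.80195229]
-0.0575 -0.012 0.003 [301. 175.]
-0.0575 -0.012 0.031 [298. 178.]
-0.0575 0.012 0.003 [347. 175.]
-0.0575 0.012 0.031 [351. 178.]
0.0575 -0.012 0.003 [305. 375.]
0.0575 -0.012 0.031 [302. 404.]
0.0575 0.012 0.003 [346. 375.]
0.0575 0.012 0.031 [349. 404.]
```

arm_command(
  moves=[
    [-1,[0,0,0.03],[0,0,0]],
    [-1,[0,0,0.05],[0,0,0]],
    [-1,[0,0,0.05],[0,0,0]],
  ],
)

```text
t: 3.8
ee_pos: [0.497, -0.0391, 0.0714]
tcp_rot: [0.382, 3.115, -0.001]
contact_force: [1.0, 0.9, -1.1]
opening: 0.0005
gripper_force: 0.0
```

```bash
python3 - <<'E'
from h import *
o=get_obs();print(o['t'],o['opening'],o['ee_pos'],o['contact_force'])
im=grab_frame('wrist');cv2.imwrite('pics/w3.png',im[:,:,::-1])
t=grab_frame('scene');cv2.imwrite('pics/s3.png',cv2.resize(t[180:400,120:380],None,fx=3,fy=2.7)[:,:,::-1])
c=np.zeros((480,640+520,3),np.uint8)
c[:,:640]=im;c[:,640:]=cv2.resize(t[180:420,120:380],(520,480));cv2.imwrite('pics/c3.png',cv2.resize(c,(800,331))[:,:,::-1])
E
```

```text
3.8 0.0005006824694362647 [ 0.49697097 -0.03913455  0.07142267] [ 0.95859204  0.87993449 -1.13657047]
```

View pics/c3.png

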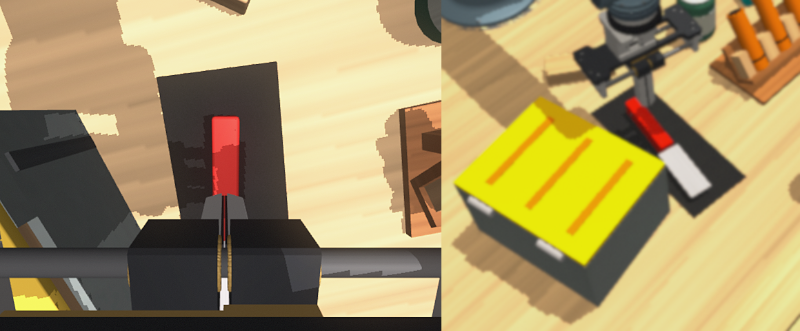

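```bash
python3 - <<'E'
from h import *
print(proj('scene',np.array([.497,-.039,.057])),proj('top',np.array([.497,-.039,.057])),proj('scene',np.array([.4965,-.039,.031])))
s0=cv2.imread('pics/scene0.png')[:,:,::-1]; s3=grab_frame('scene')
for s in(s0,s3):
    c=big(mask(s,[0,170,90],[6,255,255],(220,220,320,320)));r=cv2.minAreaRect(c);print(cv2.boxPoints(r).round(0).tolist())
p=np.array([.9716,-.2366,0]);n=np.array([.2366,.9716,0])
for q in(-.0575,.0575):
  for w in(-.012,.012): print(proj('scene',np.array([.4945,-.038,.031])+q*p+w*n).round(0))
E
```

```text
[268.75372799 261.63028887] [352.12575794 261.75961954] [269.49656602 268.61350756]
[[251.0, 255.0], [261.0, 248.0], [288.0, 282.0], [279.0, 290.0]]
[[250.0, 256.0], [261.0, 248.0], [288.0, 282.0], [278.0, 290.0]]
[252. 254.]
[261. 249.]
[278. 288.]
[288. 282.]
```

The tip pixels suggest that the fingers end higher than I assumed. I'll check this in an enlarged scene crop.

```bash
python3 - <<'E'
from h import *
t=grab_frame('scene');tcp=get_obs()['ee_pos'];print(tcp)
a=cv2.resize(t[215:305,215:315],None,fx=6,fy=6,interpolation=cv2.INTER_CUBIC)
for z in(-.014,0,.011,.03): 
    u=(proj('scene',tcp+[0,0,z])-[215,215])*6; cv2.circle(a,tuple(int(x) for x in u),3,(0,255,0) if z<0 else (255,0,255),-1)
cv2.imwrite('pics/c4.png',a[:,:,::-1])
E
```

```text
[ 0.49474638 -0.03848788  0.06874262]
```

View pics/c4.png

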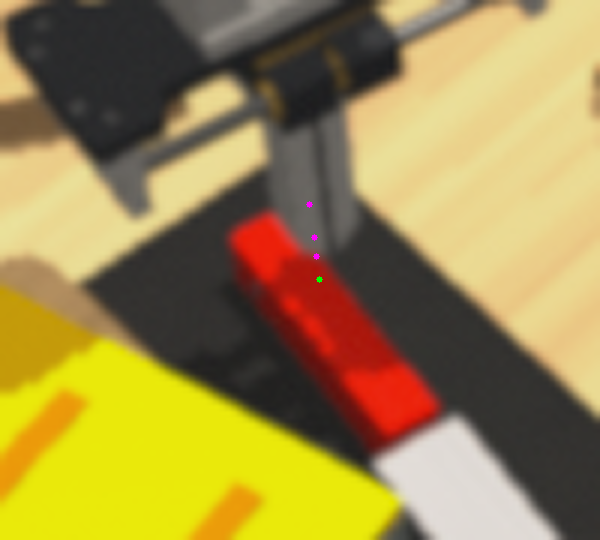

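```bash
python3 - <<'E'
from h import *
a=cv2.imread('pics/w1.png');b=cv2.imread('pics/w3.png')
cv2.imwrite('pics/c5.png',np.hstack([cv2.resize(a,(400,300)),cv2.resize(b,(400,300))]))
E
```

```text
(no output)
```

View pics/c5.png

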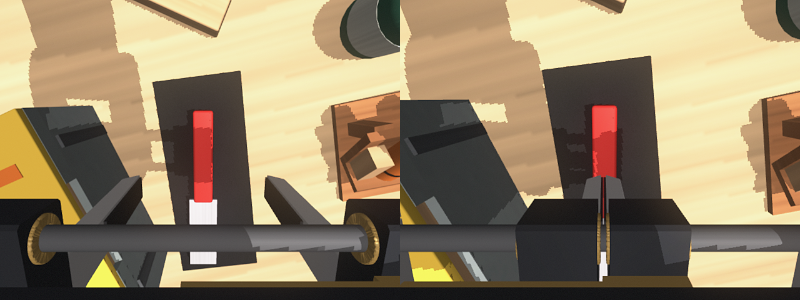

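Both wrist views put the fingertip edge at row 285. The 94 mm opening spans 195 px there, which gives a depth of 0.19 m. So the real tips are about 25 mm shorter than stated, at ee_z + 11 mm, and the first grasp closed just above the handle. I'll use that offset from here on.

arm_command(
  moves=[
    [0.2,[0,0,0],[0,0,0]],
    [0.2,[0,0,0],[0,0,0]],
    [0.2,[0,0,0],[0,0,0]],
    [0.2,[0,0,0],[0,0,0]],
    [0.2,[0,0,-0.03],[0,0,0]],
    [0.2,[0,0,-0.05],[0,0,0]],
    [0.2,[0,0,-0.06],[0,0,0]],
    [0.2,[0,0,-0.068],[0,0,0]],
    [0.2,[0,0,-0.074],[0,0,0]],
    [0.2,[0,0,-0.074],[0,0,0]],
    [-1,[0,0,-0.074],[0,0,0]],
    [-1,[0,0,-0.074],[0,0,0]],
    [-1,[0,0,-0.074],[0,0,0]],
    [-1,[0,0,-0.074],[0,0,0]],
  ],
)

```text
t: 5.75
ee_pos: [0.4958, -0.0387, -0.0039]
tcp_rot: [0.382, 3.118, 0.0]
contact_force: [-1.1, 0.4, 0.1]
opening: 0.0236
gripper_force: 30.0
```

arm_command(
  moves=[
    [-1,[0,0,0.015],[0,0,0]],
    [-1,[0,0.015,0.015],[0,0,0]],
    [-1,[0,0.03,0.012],[0,0,0]],
    [-1,[0,0.03,0.004],[0,0,0]],
    [-1,[0,0.03,0],[0,0,0]],
    [-1,[0,0.03,0],[0,0,0]],
    [0,[0,0.03,0],[0,0,0]],
    [0,[0,0.03,0],[0,0,0]],
    [0,[0,0.03,0],[0,0,0]],
    [0,[0.018,0.026,0],[0,0,0]],
    [0,[0.035,0.022,0],[0,0,0]],
    [0,[0.035,0.022,0],[0,0,0]],
    [0,[0.035,0.022,0],[0,0,0]],
    [-1,[0.035,0.022,0],[0,0,0]],
    [-1,[0.035,0.022,0],[0,0,0]],
    [-1,[0.035,0.022,0],[0,0,0]],
    [-1,[0.035,0.022,0],[0,0,0]],
  ],
)

```text
t: 7.88
ee_pos: [0.5304, -0.0167, -0.0041]
tcp_rot: [-0.382, -3.118, -0.0]
contact_force: [-1.6, 0.1, -0.1]
opening: 0.0238
gripper_force: 30.0
```

```bash
python3 - <<'E'
from h import *
im=grab_frame('top');print(get_obs()['ee_pos'])
m=mask(im,[0,0,130],[180,60,255],(325,190,380,245));r=cv2.minAreaRect(big(m));P=np.array([onz('top',q,.019) for q in cv2.boxPoints(r)]);print('blade',P[:,:2].round(4).tolist())
E
```

```text
[ 0.53040961 -0.0166646  -0.0040208 ]
blade [[0.6073, -0.0189], [0.6468, -0.0286], [0.6383, -0.0628], [0.5989, -0.0531]]
```

arm_command(
  moves=[
    [-1,[0,0.02,0.05],[0,0,0]],
    [-1,[-0.045,0.03,0.1],[0,0,-9]],
    [-1,[-0.045,0.03,0.1],[0,0,-18]],
    [-1,[-0.045,0.03,0.1],[0,0,-28]],
    [-1,[-0.045,0.03,0.1],[0,0,-38]],
    [-1,[-0.045,0.03,0.1],[0,0,-48]],
    [-1,[-0.045,0.016,0.1],[0,0,-57]],
    [-1,[-0.045,0.016,0.1],[0,0,-66]],
    [-1,[-0.045,0.016,0.1],[0,0,-66]],
    [-1,[-0.045,0.016,0.1],[0,0,-66]],
  ],
)

```text
t: 9.18
ee_pos: [0.4853, -0.0006, 0.0956]
tcp_rot: [-2.016, -2.409, 0.0]
contact_force: [-0.2, -0.4, -1.6]
opening: 0.0237
gripper_force: 30.0
```

```bash
python3 - <<'E'
from h import *
im=grab_frame('top');o=get_obs();print(o['ee_pos'],o['tcp_rot'])
m=mask(im,[0,0,130],[180,60,255],(325,200,400,290));r=cv2.minAreaRect(big(m));P=np.array([onz('top',q,.118) for q in cv2.boxPoints(r)]);print('blade',P[:,:2].round(4).tolist())
s=grab_frame('scene')
a=cv2.resize(im[190:310,320:490],(510,360),interpolation=cv2.INTER_CUBIC); b=cv2.resize(s[190:400,120:310],(290,320))
c=np.zeros((360,800,3),np.uint8);c[:,:510]=a;c[:320,510:]=b;cv2.imwrite('pics/c6.png',c[:,:,::-1])
E
```

```text
[ 0.48541436 -0.00057604  0.0957103 ] [-2.01628098e+00 -2.40862744e+00  3.58137300e-04]
blade [[0.5223, -0.0921], [0.5265, -0.1125], [0.4969, -0.1183], [0.4928, -0.098]]
```

View pics/c6.png

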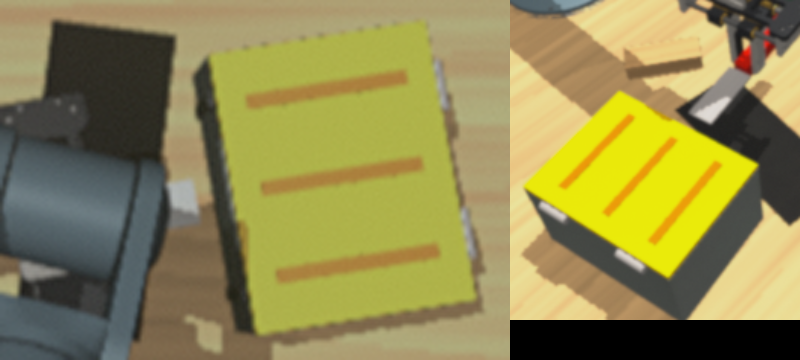

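arm_command(
  moves=[
    [-1,[0.004,-0.02,0],[0,0,0]],
    [-1,[0.006,-0.032,0],[0,0,0]],
    [-1,[0.008,-0.044,0],[0,0,0]],
    [-1,[0.01,-0.054,0],[0,0,0]],
    [-1,[0.011,-0.062,0],[0,0,0]],
    [-1,[0.011,-0.062,0],[0,0,0]],
    [-1,[0.011,-0.062,0],[0,0,0]],
  ],
)

```text
t: 10.15
ee_pos: [0.4965, -0.0625, 0.0959]
tcp_rot: [-2.019, -2.407, -0.0]
contact_force: [-0.0, -0.3, -2.0]
opening: 0.0236
gripper_force: 30.0
```

arm_command(
  moves=[
    [-1,[0,0,0],[-4,-0.7,0]],
    [-1,[0,0,0],[-8,-1.4,0]],
    [-1,[0,0,0.004],[-12,-2.1,0]],
    [-1,[0,0,0.008],[-14.8,-2.6,0]],
    [-1,[0,0,0.016],[-14.8,-2.6,0]],
    [-1,[0,0,0.024],[-14.8,-2.6,0]],
    [-1,[0,0,0.032],[-14.8,-2.6,0]],
    [-1,[0,0,0.04],[-14.8,-2.6,0]],
    [-1,[0,0,0.04],[-14.8,-2.6,0]],
  ],
)

```text
t: 11.28
ee_pos: [0.4973, -0.0631, 0.1372]
tcp_rot: [1.883, 2.243, -0.247]
contact_force: [-0.1, 0.2, -2.6]
opening: 0.0237
gripper_force: 30.0
```

```bash
python3 - <<'E'
from h import *
o=get_obs();print(o['ee_pos'],o['tcp_rot'],o['contact_force'],o['wrist_torque'])
im=grab_frame('top');s=grab_frame('scene')
a=cv2.resize(im[190:310,320:490],(510,360),interpolation=cv2.INTER_CUBIC); b=cv2.resize(s[150:360,120:310],(290,320))
c=np.zeros((360,800,3),np.uint8);c[:,:510]=a;c[:320,510:]=b;cv2.imwrite('pics/c7.png',c[:,:,::-1])
E
```

```text
[ 0.49734912 -0.06307995  0.13719009] [ 1.88268232  2.24346773 -0.24736608] [-0.07880701  0.19594442 -2.58708649] [ 0.13629815  0.12468862 -0.00326867]
```

View pics/c7.png

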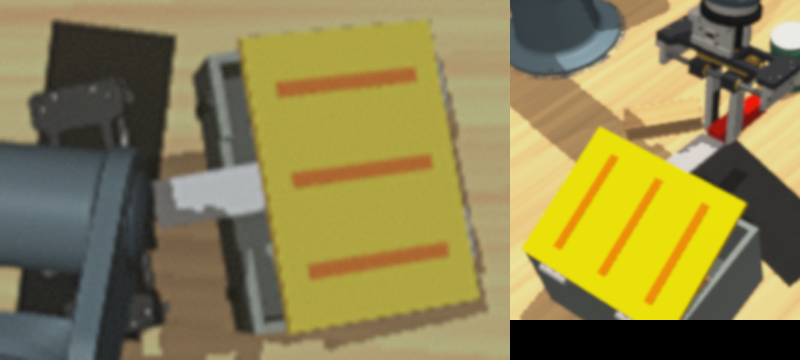

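The lid is up about 25°, with the blade bearing on its underside; in the crop the blade is at (215,190) and the lid front at (265,190). I'll carry on along the arc with the blade tip.

arm_command(
  moves=[
    [-1,[0.003,-0.016,0.013],[0,0,0]],
    [-1,[0.0055,-0.0315,0.026],[0,0,0]],
    [-1,[0.008,-0.046,0.034],[0,0,0]],
    [-1,[0.011,-0.061,0.041],[0,0,0]],
    [-1,[0.0135,-0.076,0.045],[0,0,0]],
    [-1,[0.016,-0.09,0.048],[0,0,0]],
    [-1,[0.0185,-0.105,0.049],[0,0,0]],
    [-1,[0.021,-0.12,0.049],[0,0,0]],
    [-1,[0.023,-0.132,0.048],[0,0,0]],
    [-1,[0.0255,-0.144,0.048],[0,0,0]],
    [-1,[0.0265,-0.152,0.047],[0,0,0]],
    [-1,[0.028,-0.159,0.047],[0,0,0]],
    [-1,[0.029,-0.164,0.047],[0,0,0]],
    [-1,[0.0295,-0.168,0.046],[0,0,0]],
    [-1,[0.0295,-0.168,0.046],[0,0,0]],
  ],
)

```text
t: 13.25
ee_pos: [0.5257, -0.2293, 0.1809]
tcp_rot: [1.885, 2.248, -0.246]
contact_force: [-1.1, 7.3, -2.2]
opening: 0.0237
gripper_force: 30.0
```

```bash
python3 - <<'E'
from h import *
o=get_obs();print(o['ee_pos'],o['contact_force'])
im=grab_frame('top');s=grab_frame('scene')
a=cv2.resize(im[190:310,320:490],(510,360),interpolation=cv2.INTER_CUBIC); b=cv2.resize(s[130:380,100:310],(290,345))
c=np.zeros((360,800,3),np.uint8);c[:,:510]=a;c[:345,510:]=b;cv2.imwrite('pics/c8.png',c[:,:,::-1])
E
```

```text
[ 0.52571851 -0.22925632  0.18092149] [-1.07078846  7.33132812 -2.24848517]
```

View pics/c8.png

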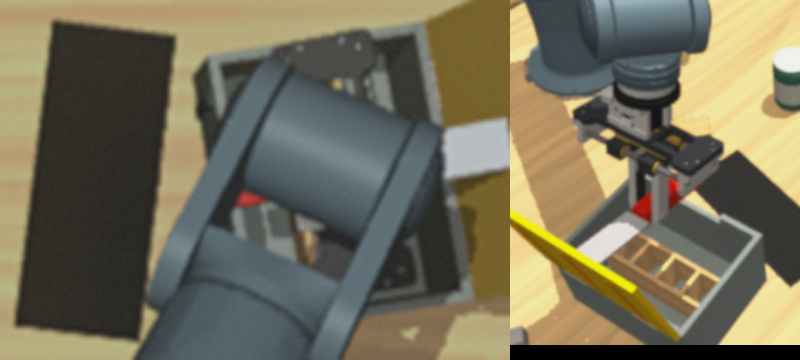

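arm_command(
  moves=[
    [-1,[-0.004,0.025,0.002],[0,0,0]],
    [-1,[-0.014,0.08,0.01],[0,0,0]],
    [-1,[-0.025,0.14,0.02],[5,0.9,0]],
    [-1,[-0.038,0.217,0.02],[10,1.8,0]],
    [-1,[-0.038,0.217,0.02],[14.8,2.6,0]],
    [-1,[-0.038,0.217,0.02],[14.8,2.6,0]],
    [-1,[-0.038,0.217,0.02],[14.8,2.6,0]],
    [-1,[-0.038,0.217,0.02],[14.8,2.6,0]],
  ],
)

```text
t: 14.35
ee_pos: [0.4882, -0.0143, 0.2018]
tcp_rot: [2.019, 2.406, -0.001]
contact_force: [0.3, 0.2, -3.2]
opening: 0.0238
gripper_force: 30.0
```

```bash
python3 - <<'E'
from h import *
o=get_obs();print(o['ee_pos'],o['contact_force'])
im=grab_frame('top');s=grab_frame('scene')
# lid far (front) edge via yellow in scene; pry tip
m=mask(im,[0,0,130],[180,60,255],(325,200,410,290));r=cv2.minAreaRect(big(m));P=np.array([onz('top',q,.225) for q in cv2.boxPoints(r)]);print('blade',P[:,:2].round(4).tolist())
for nm,f in(('top',im),('scene',s)):
    c=big(mask(f,*YEL,roi=(90,150,520,480)));print(nm,cv2.boxPoints(cv2.minAreaRect(c)).round().tolist(),cv2.contourArea(c))
H=np.array([.526,-.230,.125])+.088*np.array([.174,-.985,0])
yv=np.array([.985,.174,0])
for th in(1.5,1.6,1.7,1.75):
    E=H+.176*(np.cos(th)*np.array([-.174,.985,0])+np.sin(th)*np.array([0,0,1]))
    print(th,[proj(n,E+k*.113*yv).round().tolist() for n in('top','scene') for k in(-1,1)])
E
```

```text
[ 0.48822421 -0.01429076  0.20184818] [ 0.27022951  0.23886778 -3.24143805]
blade [[0.5119, 0.0199], [0.5269, 0.0157], [0.501, -0.0767], [0.486, -0.0724]]
top [[494.0, 181.0], [499.0, 181.0], [518.0, 286.0], [514.0, 287.0]] 349.5
scene [[85.0, 283.0], [90.0, 274.0], [194.0, 338.0], [189.0, 346.0]] 804.5
1.5 [[496.0, 290.0], [475.0, 184.0], [101.0, 252.0], [211.0, 315.0]]
1.6 [[504.0, 289.0], [483.0, 182.0], [92.0, 260.0], [203.0, 324.0]]
1.7 [[512.0, 287.0], [491.0, 181.0], [84.0, 268.0], [195.0, 334.0]]
1.75 [[516.0, 287.0], [495.0, 180.0], [80.0, 272.0], [192.0, 339.0]]
```

arm_command(
  moves=[
    [-1,[0.01,0.02,-0.03],[0,0,10]],
    [-1,[0.02,0.02,-0.06],[0,0,20]],
    [-1,[0.034,0.01,-0.09],[0,0,30]],
    [-1,[0.034,0,-0.12],[0,0,40]],
    [-1,[0.034,-0.01,-0.14],[0,0,50]],
    [-1,[0.034,-0.0165,-0.15],[0,0,60]],
    [-1,[0.034,-0.0165,-0.16],[0,0,69]],
    [-1,[0.034,-0.0165,-0.17],[0,0,73]],
    [-1,[0.034,-0.0165,-0.18],[0,0,73]],
    [-1,[0.034,-0.0165,-0.185],[0,0,73]],
    [-1,[0.034,-0.0165,-0.185],[0,0,73]],
  ],
)

```text
t: 15.82
ee_pos: [0.5219, -0.0302, 0.0166]
tcp_rot: [-0.192, -3.135, -0.0]
contact_force: [0.7, -0.1, -1.8]
opening: 0.0239
gripper_force: 30.0
```

```bash
python3 - <<'E'
from h import *
o=get_obs();print(o['ee_pos'],o['contact_force'])
im=grab_frame('top');s=grab_frame('scene')
m=mask(im,[0,0,130],[180,60,255],(325,190,385,245));r=cv2.minAreaRect(big(m));bp=cv2.boxPoints(r);P=np.array([onz('top',q,.039) for q in bp]);print('blade',P[:,:2].round(4).tolist(),bp.round().tolist())
cv2.imwrite('pics/c9.png',np.hstack([cv2.resize(im[180:320,310:410],(400,560)),cv2.resize(s[210:350,215:315],(400,560))])[:,:,::-1])
E
```

```text
[ 0.52190891 -0.0301802   0.01660022] [ 0.72777853 -0.1144961  -1.81233082]
blade [[0.5977, -0.0231], [0.6393, -0.0282], [0.6351, -0.0635], [0.5935, -0.0584]] [[346.0, 223.0], [348.0, 207.0], [361.0, 208.0], [359.0, 224.0]]
```

View pics/c9.png

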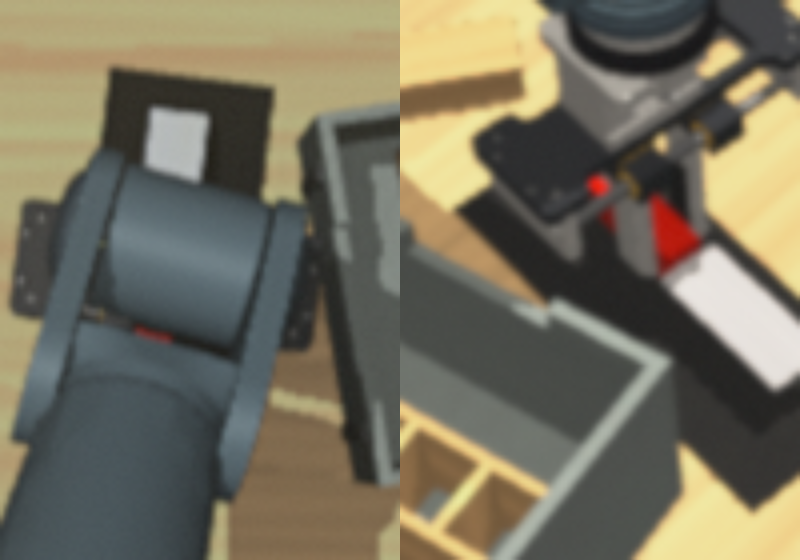

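arm_command(
  moves=[
    [-1,[0,0,-0.01],[0,0,0]],
    [-1,[0,0,-0.017],[0,0,0]],
    [-1,[0,0,-0.0205],[0,0,0]],
    [-1,[0,0,-0.0205],[0,0,0]],
    [0,[0,0,-0.0205],[0,0,0]],
    [0,[0,0,-0.0205],[0,0,0]],
    [0,[0,0,-0.0205],[0,0,0]],
    [0,[0,0,0.05],[0,0,0]],
    [0,[0,0,0.11],[0,0,0]],
    [0,[0,0,0.17],[0,0,0]],
    [0,[0,0.06,0.22],[0,0,0]],
    [0,[0,0.12,0.22],[0,0,0]],
    [0,[0,0.18,0.22],[0,0,0]],
  ],
)

```text
t: 17.55
ee_pos: [0.5228, 0.1424, 0.2387]
tcp_rot: [0.193, 3.132, 0.001]
contact_force: [1.4, 0.7, -0.0]
opening: 0.0473
gripper_force: 0.0
```

```bash
python3 - <<'E'
from h import *
o=get_obs();print(o['ee_pos'],o['tcp_rot'],o['opening'])
im=grab_frame('top')
T=[(187,257),(213,258),(239,259),(264.75,259.75)];S=[(383.9,150.8),(367.1,163.2),(349.1,176),(332.8,188.4)]
for a,b in zip(T,S): p,e=tri(a,b);print('cap',p.round(4),round(e,4),'z122:',onz('top',a,.122)[:2].round(4))
m=mask(im,[0,0,130],[180,60,255],(325,190,385,245));r=cv2.minAreaRect(big(m));bp=cv2.boxPoints(r);P=np.array([onz('top',q,.019) for q in bp]);print('blade',P[:,:2].round(4).tolist())
c=big(mask(im,[0,160,90],[6,255,255],(325,190,385,310)));P=np.array([onz('top',q,.031) for q in cv2.boxPoints(cv2.minAreaRect(c))]);print('handle',P[:,:2].round(4).tolist())
i0=cv2.imread('pics/top0.png')[:,:,::-1]
# dark caps refined
d=mask(i0,[0,0,0],[180,255,75],(178,248,278,270));n,l,st,ce=cv2.connectedComponentsWithStats(d)
for k in range(1,n):
    if st[k,4]>25: print(st[k],ce[k].round(1),onz('top',ce[k],.122)[:2].round(4))
# rim of case grey & rack front board edges
cv2.imwrite('pics/t10.png',np.hstack([cv2.resize(im[180:320,380:500],(480,560))])[:,:,::-1])
E
```

```text
[0.52282877 0.14238541 0.23872353] [1.92643841e-01 3.13182917e+00 7.02461560e-04] 0.047258640383743465
cap [0.5056 0.361  0.124 ] 0.0072 z122: [0.503 0.359]
cap [0.5026 0.2982 0.1232] 0.0047 z122: [0.5009 0.2968]
cap [0.4993 0.235  0.1232] 0.0014 z122: [0.4989 0.2347]
cap [0.4985 0.1739 0.1261] 0.0036 z122: [0.4974 0.1731]
blade [[0.545, -0.0165], [0.6391, -0.0279], [0.6349, -0.0635], [0.5408, -0.0518]]
handle [[0.4294, -0.0067], [0.5407, -0.0206], [0.5376, -0.0458], [0.4263, -0.0317]]
[193 248   9   9  33] [196.4 250.8] [0.518  0.3369]
[219 248   8   9  28] [222.  251.4] [0.517  0.2758]
[245 248   8   9  28] [247.7 252.1] [0.5155 0.2141]
[182 253   9   8  53] [186.2 256.6] [0.5039 0.361 ]
[208 255   9   7  51] [212.3 257.9] [0.5011 0.2986]
[234 256   9   7  52] [238.2 259.1] [0.4987 0.2365]
[260 257   9   7  53] [264.1 260.1] [0.4966 0.1745]
```

View pics/t10.png

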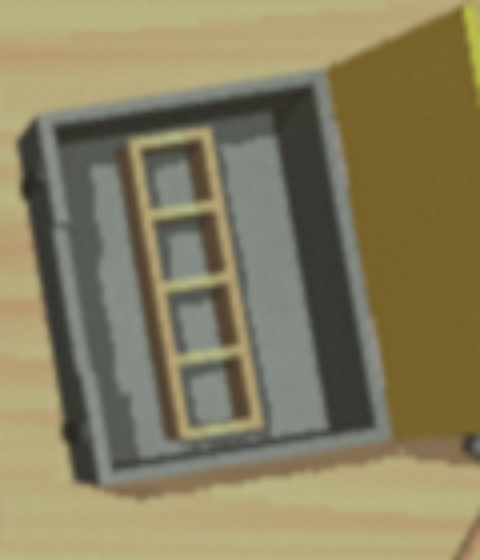

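The blade lies along the mat, within it and at -7°. The t10 crop shows the lid wide open and the empty four-cell holder, with cells at about (175,178) to (213,395).

```bash
python3 - <<'E'
from h import *
from scipy.spatial.transform import Rotation as Rr
im=grab_frame('top')
poly=np.array([(50,135),(305,95),(360,415),(110,455)])/4.+[380,180]
k=np.zeros(im.shape[:2],np.uint8);cv2.fillPoly(k,[poly.astype(np.int32)],255)
m=mask(im,[10,60,110],[32,255,255])&k
m=cv2.morphologyEx(m,cv2.MORPH_CLOSE,np.ones((13,13)));r=cv2.minAreaRect(big(m));P=np.array([onz('top',q,.066) for q in cv2.boxPoints(r)]);print('holder',P[:,:2].round(4).tolist(),P.mean(0).round(4))
i0=cv2.imread('pics/top0.png')[:,:,::-1]
y=np.array([.985,.174])
for s in(-69,-23,23,69): print('cell',s,(np.array([.526,-.23])+s/1000*y).round(4), proj('top',np.r_[np.array([.526,-.23])+s/1000*y,.066]).round(1))
R0=Rr.from_rotvec(get_obs()['tcp_rot']);print(R0.as_matrix().round(3).tolist())
rx=np.array([.9993,-.039,0]);u=-.5736*rx+np.array([0,0,.8192]);yv=np.array([.039,.9993,0])
Rt=Rr.from_matrix(np.array([np.cross(yv,-u),yv,-u]).T)
print('turn',np.degrees((Rt*R0.inv()).as_rotvec()).round(1),u)
c=np.array([-.174,.985,0]);z=np.array([0,0,-1.]);Rc=Rr.from_matrix(np.array([np.cross(c,z),c,z]).T)
print('to case',np.degrees((Rc*Rt.inv()).as_rotvec()).round(1))
E
```

```text
holder [[0.6165, -0.1858], [0.6265, -0.2398], [0.4368, -0.2715], [0.427, -0.2181]] [ 0.5267 -0.2288  0.066 ]
cell -69 [ 0.458 -0.242] [433.8 277.7]
cell -23 [ 0.5033 -0.234 ] [430.4 259.5]
cell 23 [ 0.5487 -0.226 ] [427.  241.4]
cell 69 [ 0.594 -0.218] [423.7 223.4]
[[-0.993, 0.115, 0.001], [0.115, 0.993, 0.001], [-0.001, 0.002, -1.0]]
turn [ -2.8 -34.8   4.2] [-0.57319848  0.0223704   0.8192    ]
to case [-2.4 35.  11.9]
```

arm_command(
  moves=[
    [0,[-0.03,0.02,-0.02],[-0.7,-8.7,1]],
    [0,[-0.05,0.025,-0.04],[-1.4,-17.4,2.1]],
    [0,[-0.05,0.025,-0.07],[-2.1,-26.1,3.2]],
    [0,[-0.04,0.025,-0.1],[-2.8,-34.8,4.2]],
    [0,[-0.031,0.025,-0.107],[-2.8,-34.8,4.2]],
    [0,[-0.031,0.025,-0.107],[-2.8,-34.8,4.2]],
    [0,[-0.02,0.0245,-0.123],[-2.8,-34.8,4.2]],
    [0,[-0.008,0.024,-0.14],[-2.8,-34.8,4.2]],
    [0,[0.0034,0.0236,-0.156],[-2.8,-34.8,4.2]],
    [0,[0.0034,0.0236,-0.156],[-2.8,-34.8,4.2]],
    [0,[0.0034,0.0236,-0.156],[-2.8,-34.8,4.2]],
    [-1,[0.0034,0.0236,-0.156],[-2.8,-34.8,4.2]],
    [-1,[0.0034,0.0236,-0.156],[-2.8,-34.8,4.2]],
    [-1,[0.0034,0.0236,-0.156],[-2.8,-34.8,4.2]],
  ],
)

```text
t: 19.4
ee_pos: [0.5276, 0.1679, 0.0842]
tcp_rot: [0.058, 2.523, -0.006]
contact_force: [-3.3, 17.6, 4.6]
opening: 0.0336
gripper_force: 29.9
```

arm_command(
  moves=[
    [-1,[0,0,0],[0,0,0]],
    [-1,[0,0,0],[0,0,0]],
  ],
)

```text
t: 19.65
ee_pos: [0.5276, 0.1679, 0.0843]
tcp_rot: [0.058, 2.523, -0.006]
contact_force: [-3.7, 17.8, 5.2]
opening: 0.0337
gripper_force: 29.9
```

arm_command(
  moves=[
    [-1,[0,0.003,0],[0,0,0]],
    [-1,[0,0.005,0],[0,0,0]],
    [-1,[0,0.005,0],[0,0,0]],
  ],
)

```text
t: 20.02
ee_pos: [0.5269, 0.171, 0.0829]
tcp_rot: [0.058, 2.527, -0.011]
contact_force: [-2.5, 8.5, 4.4]
opening: 0.0317
gripper_force: 29.9
```

arm_command(
  moves=[
    [-1,[0,0.002,0],[0,0,0]],
    [-1,[-0.015,0.0025,0.022],[0,0,0]],
    [-1,[-0.031,0.003,0.044],[0,0,0]],
    [-1,[-0.046,0.004,0.066],[0,0,0]],
    [-1,[-0.046,0.004,0.11],[-0.6,8.7,3]],
    [-1,[-0.046,-0.03,0.134],[-1.2,17.5,6]],
    [-1,[-0.03,-0.08,0.134],[-1.8,26.2,9]],
    [-1,[-0.01,-0.13,0.134],[-2.4,35,11.9]],
    [-1,[0.01,-0.18,0.134],[-2.4,35,11.9]],
    [-1,[0.03,-0.23,0.134],[-2.4,35,11.9]],
    [-1,[0.045,-0.28,0.134],[-2.4,35,11.9]],
    [-1,[0.06,-0.33,0.134],[-2.4,35,11.9]],
    [-1,[0.067,-0.375,0.134],[-2.4,35,11.9]],
    [-1,[0.067,-0.3885,0.134],[-2.4,35,11.9]],
    [-1,[0.067,-0.3885,0.134],[-2.4,35,11.9]],
    [-1,[0.067,-0.3885,0.134],[-2.4,35,11.9]],
    [-1,[0.067,-0.3885,0.134],[-2.4,35,11.9]],
  ],
)

```text
t: 22.15
ee_pos: [0.5925, -0.2177, 0.2148]
tcp_rot: [0.267, -3.128, 0.003]
contact_force: [-0.1, 0.1, -0.4]
opening: 0.0317
gripper_force: 29.9
```

```bash
cat >> h.py <<'E'
from scipy.spatial.transform import Rotation as Rr
def inhand(roi=40):
    """orange pipe in the hand: axis line in scene view vs predicted from ee"""
    o=get_obs();R=Rr.from_rotvec(o['tcp_rot']).as_matrix();ee=o['ee_pos'];tz=R[:,2]
    print('ee',ee.round(4),'tz',tz.round(3),'ytilt yaw',np.degrees(np.arctan2(R[1,1],R[0,1])).round(1),'op',o['opening'].round(4),'F',o['contact_force'].round(1))
    s=grab_frame('scene');foot=ee+.06*tz;top=ee-.05*tz
    pf,pt=proj('scene',foot),proj('scene',top)
    u0,v0=np.minimum(pf,pt).astype(int)-25;u1,v1=np.maximum(pf,pt).astype(int)+25
    m=mask(s,[5,170,60],[19,255,255],(max(u0,0),max(v0,0),u1,v1))
    v,u=np.nonzero(m)
    print('pred foot/top',pf.round(1),pt.round(1))
    for k in range(v.min(),v.max()+1,5):
        w=u[v==k]; f=(k-pt[1])/(pf[1]-pt[1])
        if len(w): print(k,w.min(),w.max(),'mid',(w.min()+w.max())/2,'pred',round(pt[0]+f*(pf[0]-pt[0]),1))
    return s
E
python3 -c "
from h import *
inhand()"
```

```text
Traceback (most recent call last):
  File "h.py", line 26, in inhand
    print('ee',ee.round(4),'tz',tz.round(3),'ytilt yaw',np.degrees(np.arctan2(R[1,1],R[0,1])).round(1),'op',o['opening'].round(4),'F',o['contact_force'].round(1))
                                                                                                            ^^^^^^^^^^^^^^^^^^
AttributeError: 'float' object has no attribute 'round'
```

```bash
sed -i "s/o\['opening'\].round(4)/round(o['opening'],4)/" h.py; python3 -c "
from h import *
s=inhand();cv2.imwrite('pics/s11.png',s[:,:,::-1])"
```

```text
ee [ 0.5925 -0.2177  0.2148] tz [-0.002 -0.002 -1.   ] ytilt yaw 99.8 op 0.0317 F [-0.1  0.1 -0.4]
pred foot/top [231.8 315.5] [222.9 279.5]
271 227 228 mid 227.5 pred 220.8
276 228 231 mid 229.5 pred 222.0
281 227 232 mid 229.5 pred 223.3
286 221 233 mid 227.0 pred 224.5
291 223 234 mid 228.5 pred 225.7
296 224 236 mid 230.0 pred 227.0
301 225 237 mid 231.0 pred 228.2
306 221 238 mid 229.5 pred 229.5
311 223 239 mid 231.0 pred 230.7
316 225 239 mid 232.0 pred 232.0
321 228 231 mid 229.5 pred 233.2
```

arm_command(
  moves=[
    [-1,[0.0018,0,-0.03],[0,0,0]],
    [-1,[0.0018,0,-0.06],[0,0,0]],
    [-1,[0.0018,0,-0.08],[0,0,0]],
    [-1,[0.0018,0,-0.095],[0,0,0]],
    [-1,[0.0018,0,-0.11],[0,0,0]],
    [-1,[0.0018,0,-0.122],[0,0,0]],
    [-1,[0.0018,0,-0.132],[0,0,0]],
    [-1,[0.0018,0,-0.14],[0,0,0]],
    [-1,[0.0018,0,-0.14],[0,0,0]],
  ],
)

```text
t: 23.32
ee_pos: [0.594, -0.2189, 0.0741]
tcp_rot: [0.265, -3.128, 0.003]
contact_force: [0.1, -0.7, -0.4]
opening: 0.0316
gripper_force: 29.9
```

arm_command(
  moves=[
    [-1,[0,0,-0.004],[0,0,0]],
    [-1,[0,0,-0.007],[0,0,0]],
    [-1,[0,0,-0.007],[0,0,0]],
  ],
)

```text
t: 23.7
ee_pos: [0.5942, -0.219, 0.0675]
tcp_rot: [0.265, -3.128, 0.003]
contact_force: [-0.9, -0.3, -0.1]
opening: 0.0318
gripper_force: 29.9
```

arm_command(
  moves=[
    [-1,[0,0,-0.001],[0,0,0]],
    [0,[0,0,-0.001],[0,0,0]],
    [0,[0,0,-0.001],[0,0,0]],
    [0,[0,0,-0.001],[0,0,0]],
    [0,[0,0,0.05],[0,0,0]],
    [0,[0,0,0.11],[0,0,0]],
    [0,[-0.01,0.03,0.16],[0,0,0]],
    [0,[-0.03,0.09,0.16],[0,0,0]],
    [0,[-0.05,0.15,0.16],[0,0,0]],
    [0,[-0.07,0.21,0.16],[0.6,-8.7,-3]],
    [0,[-0.09,0.27,0.16],[1.2,-17.5,-6]],
    [0,[-0.11,0.33,0.16],[1.8,-26.2,-9]],
    [0,[-0.123,0.385,0.15],[2.4,-35,-11.9]],
    [0,[-0.123,0.435,0.12],[2.4,-35,-11.9]],
    [0,[-0.123,0.4556,0.0975],[2.4,-35,-11.9]],
    [0,[-0.123,0.4556,0.0975],[2.4,-35,-11.9]],
    [0,[-0.123,0.4556,0.0975],[2.4,-35,-11.9]],
    [0,[-0.123,0.4556,0.0975],[2.4,-35,-11.9]],
  ],
)

```text
t: 25.95
ee_pos: [0.4725, 0.2357, 0.167]
tcp_rot: [0.061, 2.529, -0.015]
contact_force: [0.5, -0.7, -0.8]
opening: 0.0472
gripper_force: 0.0
```

```bash
python3 - <<'E'
from h import *
im=grab_frame('top');cv2.imwrite('pics/t12.png',im[:,:,::-1]);o=get_obs();print(o['ee_pos'],o['tcp_rot'])
d=mask(im,[5,130,40],[19,255,255],(400,200,450,300));n,l,st,ce=cv2.connectedComponentsWithStats(d)
for k in range(1,n):
    if st[k,4]>25: print(st[k],ce[k].round(1),onz('top',ce[k],.116)[:2].round(4))
d=mask(im,[0,0,0],[180,255,75],(410,210,440,245));n,l,st,ce=cv2.connectedComponentsWithStats(d)
for k in range(1,n):
    if st[k,4]>20: print('dark',st[k],ce[k].round(1),onz('top',ce[k],.116)[:2].round(4))
for z in(.116,.13): print(proj('top',np.array([.5943,-.218,z])))
E
```

```text
[0.47243831 0.23565801 0.16686386] [ 0.06134436  2.52933367 -0.01501628]
[417 215  18  16 141] [424.4 223.3] [ 0.5881 -0.2109]
dark [410 210  21   4  47] [417.4 210.9] [ 0.6185 -0.1941]
dark [424 217   9   8  57] [428.2 220.5] [ 0.595  -0.2202]
[427.2933203  220.80634537]
[428.35452325 220.09341254]
```

arm_command(
  moves=[
    [0,[0.022,-0.001,-0.034],[0,0,0]],
    [0,[0.04,-0.0013,-0.06],[0,0,0]],
    [0,[0.0557,-0.0013,-0.085],[0,0,0]],
    [0,[0.0557,-0.0013,-0.085],[0,0,0]],
    [0,[0.0557,-0.0013,-0.085],[0,0,0]],
    [-1,[0.0557,-0.0013,-0.085],[0,0,0]],
    [-1,[0.0557,-0.0013,-0.085],[0,0,0]],
    [-1,[0.0557,-0.0013,-0.085],[0,0,0]],
  ],
)

```text
t: 27.0
ee_pos: [0.5275, 0.2356, 0.0816]
tcp_rot: [0.058, 2.53, -0.015]
contact_force: [-4.9, -0.4, 6.5]
opening: 0.0315
gripper_force: 30.0
```

arm_command(
  moves=[
    [-1,[-0.015,0.0005,0.022],[0,0,0]],
    [-1,[-0.031,0.001,0.044],[0,0,0]],
    [-1,[-0.046,0.002,0.066],[0,0,0]],
    [-1,[-0.046,0.002,0.11],[-0.6,8.7,3]],
    [-1,[-0.046,-0.03,0.133],[-1.2,17.5,6]],
    [-1,[-0.04,-0.08,0.133],[-1.8,26.2,9]],
    [-1,[-0.03,-0.13,0.133],[-2.4,35,11.9]],
    [-1,[-0.02,-0.19,0.133],[-2.4,35,11.9]],
    [-1,[-0.01,-0.25,0.133],[-2.4,35,11.9]],
    [-1,[0,-0.31,0.133],[-2.4,35,11.9]],
    [-1,[0.01,-0.37,0.133],[-2.4,35,11.9]],
    [-1,[0.021,-0.42,0.133],[-2.4,35,11.9]],
    [-1,[0.021,-0.45,0.133],[-2.4,35,11.9]],
    [-1,[0.021,-0.46,0.133],[-2.4,35,11.9]],
    [-1,[0.021,-0.46,0.133],[-2.4,35,11.9]],
    [-1,[0.021,-0.46,0.133],[-2.4,35,11.9]],
  ],
)

```text
t: 29.0
ee_pos: [0.5481, -0.2234, 0.2132]
tcp_rot: [0.267, -3.128, 0.003]
contact_force: [0.4, 0.3, -0.5]
opening: 0.0312
gripper_force: 30.0
```

```bash
python3 -c "
from h import *
s=inhand()"
```

```text
ee [ 0.5481 -0.2234  0.2132] tz [-0.002 -0.002 -1.   ] ytilt yaw 99.8 op 0.0312 F [ 0.4  0.3 -0.5]
pred foot/top [213.1 304.3] [202.5 267.9]
260 207 208 mid 207.5 pred 200.1
265 209 212 mid 210.5 pred 201.6
270 208 213 mid 210.5 pred 203.1
275 201 214 mid 207.5 pred 204.5
280 202 215 mid 208.5 pred 206.0
285 204 217 mid 210.5 pred 207.5
290 205 218 mid 211.5 pred 208.9
295 203 219 mid 211.0 pred 210.4
300 204 220 mid 212.0 pred 211.9
305 206 220 mid 213.0 pred 213.3
310 209 214 mid 211.5 pred 214.8
325 227 229 mid 228.0 pred 219.2
```

arm_command(
  moves=[
    [-1,[0.0005,-0.0015,-0.03],[0,0,0]],
    [-1,[0.0005,-0.0015,-0.06],[0,0,0]],
    [-1,[0.0005,-0.0015,-0.08],[0,0,0]],
    [-1,[0.0005,-0.0015,-0.095],[0,0,0]],
    [-1,[0.0005,-0.0015,-0.11],[0,0,0]],
    [-1,[0.0005,-0.0015,-0.122],[0,0,0]],
    [-1,[0.0005,-0.0015,-0.132],[0,0,0]],
    [-1,[0.0005,-0.0015,-0.139],[0,0,0]],
    [-1,[0.0005,-0.0015,-0.144],[0,0,0]],
    [-1,[0.0005,-0.0015,-0.147],[0,0,0]],
    [-1,[0.0005,-0.0015,-0.147],[0,0,0]],
  ],
)

```text
t: 30.42
ee_pos: [0.5488, -0.2264, 0.0665]
tcp_rot: [0.265, -3.129, 0.004]
contact_force: [0.2, -0.2, -1.4]
opening: 0.0315
gripper_force: 30.0
```

arm_command(
  moves=[
    [0,[0,0,0],[0,0,0]],
    [0,[0,0,0],[0,0,0]],
    [0,[0,0,0],[0,0,0]],
    [0,[0,0,0.05],[0,0,0]],
    [0,[0,0,0.11],[0,0,0]],
    [0,[-0.01,0.03,0.16],[0,0,0]],
    [0,[-0.02,0.09,0.16],[0,0,0]],
    [0,[-0.03,0.15,0.16],[0,0,0]],
    [0,[-0.04,0.21,0.16],[0,0,0]],
    [0,[-0.05,0.27,0.16],[0.6,-8.7,-3]],
    [0,[-0.06,0.33,0.16],[1.2,-17.5,-6]],
    [0,[-0.075,0.39,0.16],[1.8,-26.2,-9]],
    [0,[-0.0754,0.45,0.15],[2.4,-35,-11.9]],
    [0,[-0.0754,0.505,0.12],[2.4,-35,-11.9]],
    [0,[-0.0754,0.5256,0.0977],[2.4,-35,-11.9]],
    [0,[-0.0754,0.5256,0.0977],[2.4,-35,-11.9]],
    [0,[-0.0754,0.5256,0.0977],[2.4,-35,-11.9]],
    [0,[-0.0754,0.5256,0.0977],[2.4,-35,-11.9]],
  ],
)

```text
t: 32.67
ee_pos: [0.4742, 0.2987, 0.1657]
tcp_rot: [0.061, 2.529, -0.014]
contact_force: [0.7, -0.5, -0.5]
opening: 0.0469
gripper_force: 0.0
```

arm_command(
  moves=[
    [0,[0.022,-0.001,-0.034],[0,0,0]],
    [0,[0.04,-0.0015,-0.06],[0,0,0]],
    [0,[0.0565,-0.0017,-0.084],[0,0,0]],
    [0,[0.0565,-0.0017,-0.084],[0,0,0]],
    [0,[0.0565,-0.0017,-0.084],[0,0,0]],
    [-1,[0.0565,-0.0017,-0.084],[0,0,0]],
    [-1,[0.0565,-0.0017,-0.084],[0,0,0]],
    [-1,[0.0565,-0.0017,-0.084],[0,0,0]],
  ],
)

```text
t: 33.67
ee_pos: [0.53, 0.2981, 0.0812]
tcp_rot: [0.058, 2.53, -0.015]
contact_force: [-5.9, -1.4, 7.1]
opening: 0.0317
gripper_force: 30.0
```

arm_command(
  moves=[
    [-1,[-0.015,0.0005,0.022],[0,0,0]],
    [-1,[-0.031,0.001,0.044],[0,0,0]],
    [-1,[-0.046,0.002,0.066],[0,0,0]],
    [-1,[-0.046,0.002,0.11],[-0.6,8.7,3]],
    [-1,[-0.046,-0.03,0.133],[-1.2,17.5,6]],
    [-1,[-0.045,-0.08,0.133],[-1.8,26.2,9]],
    [-1,[-0.04,-0.13,0.133],[-2.4,35,11.9]],
    [-1,[-0.035,-0.19,0.133],[-2.4,35,11.9]],
    [-1,[-0.03,-0.25,0.133],[-2.4,35,11.9]],
    [-1,[-0.027,-0.31,0.133],[-2.4,35,11.9]],
    [-1,[-0.027,-0.37,0.133],[-2.4,35,11.9]],
    [-1,[-0.027,-0.43,0.133],[-2.4,35,11.9]],
    [-1,[-0.027,-0.48,0.133],[-2.4,35,11.9]],
    [-1,[-0.027,-0.52,0.133],[-2.4,35,11.9]],
    [-1,[-0.027,-0.531,0.133],[-2.4,35,11.9]],
    [-1,[-0.027,-0.531,0.133],[-2.4,35,11.9]],
    [-1,[-0.027,-0.531,0.133],[-2.4,35,11.9]],
    [-1,[-0.027,-0.531,0.133],[-2.4,35,11.9]],
  ],
)

```text
t: 35.92
ee_pos: [0.5028, -0.2321, 0.213]
tcp_rot: [0.268, -3.129, 0.003]
contact_force: [-0.5, -0.5, -0.7]
opening: 0.0317
gripper_force: 30.0
```

```bash
python3 -c "
from h import *
s=inhand()"
```

```text
ee [ 0.5028 -0.2321  0.213 ] tz [-0.001 -0.002 -1.   ] ytilt yaw 99.8 op 0.0317 F [-0.5 -0.5 -0.7]
pred foot/top [193.4 293.8] [181. 257.]
249 186 186 mid 186.0 pred 178.3
254 188 191 mid 189.5 pred 180.0
259 186 192 mid 189.0 pred 181.7
264 179 193 mid 186.0 pred 183.4
269 181 194 mid 187.5 pred 185.1
274 183 196 mid 189.5 pred 186.8
279 184 198 mid 191.0 pred 188.4
284 182 199 mid 190.5 pred 190.1
289 184 201 mid 192.5 pred 191.8
294 186 201 mid 193.5 pred 193.5
299 189 194 mid 191.5 pred 195.2
314 208 210 mid 209.0 pred 200.3
```

arm_command(
  moves=[
    [-1,[0.0005,-0.001,-0.03],[0,0,0]],
    [-1,[0.0005,-0.001,-0.06],[0,0,0]],
    [-1,[0.0005,-0.001,-0.08],[0,0,0]],
    [-1,[0.0005,-0.001,-0.095],[0,0,0]],
    [-1,[0.0005,-0.001,-0.11],[0,0,0]],
    [-1,[0.0005,-0.001,-0.122],[0,0,0]],
    [-1,[0.0005,-0.001,-0.132],[0,0,0]],
    [-1,[0.0005,-0.001,-0.139],[0,0,0]],
    [-1,[0.0005,-0.001,-0.144],[0,0,0]],
    [-1,[0.0005,-0.001,-0.147],[0,0,0]],
    [-1,[0.0005,-0.001,-0.147],[0,0,0]],
  ],
)

```text
t: 37.35
ee_pos: [0.5033, -0.2345, 0.0661]
tcp_rot: [0.265, -3.129, 0.004]
contact_force: [0.6, -0.1, -1.6]
opening: 0.0317
gripper_force: 30.0
```

arm_command(
  moves=[
    [0,[0,0,0],[0,0,0]],
    [0,[0,0,0],[0,0,0]],
    [0,[0,0,0],[0,0,0]],
    [0,[0,0,0.05],[0,0,0]],
    [0,[0,0,0.11],[0,0,0]],
    [0,[0,0.03,0.16],[0,0,0]],
    [0,[0,0.09,0.16],[0,0,0]],
    [0,[-0.01,0.15,0.16],[0,0,0]],
    [0,[-0.01,0.21,0.16],[0,0,0]],
    [0,[-0.02,0.27,0.16],[0.6,-8.7,-3]],
    [0,[-0.02,0.33,0.16],[1.2,-17.5,-6]],
    [0,[-0.027,0.39,0.16],[1.8,-26.2,-9]],
    [0,[-0.027,0.45,0.15],[2.4,-35,-11.9]],
    [0,[-0.027,0.51,0.13],[2.4,-35,-11.9]],
    [0,[-0.027,0.565,0.12],[2.4,-35,-11.9]],
    [0,[-0.027,0.596,0.098],[2.4,-35,-11.9]],
    [0,[-0.027,0.596,0.098],[2.4,-35,-11.9]],
    [0,[-0.027,0.596,0.098],[2.4,-35,-11.9]],
    [0,[-0.027,0.596,0.098],[2.4,-35,-11.9]],
  ],
)

```text
t: 39.72
ee_pos: [0.4769, 0.3608, 0.1654]
tcp_rot: [0.061, 2.53, -0.014]
contact_force: [0.3, 0.6, 1.3]
opening: 0.0471
gripper_force: 0.0
```

arm_command(
  moves=[
    [0,[0.022,-0.0005,-0.034],[0,0,0]],
    [0,[0.04,-0.001,-0.06],[0,0,0]],
    [0,[0.0568,-0.001,-0.0835],[0,0,0]],
    [0,[0.0568,-0.001,-0.0835],[0,0,0]],
    [0,[0.0568,-0.001,-0.0835],[0,0,0]],
    [-1,[0.0568,-0.001,-0.0835],[0,0,0]],
    [-1,[0.0568,-0.001,-0.0835],[0,0,0]],
    [-1,[0.0568,-0.001,-0.0835],[0,0,0]],
  ],
)

```text
t: 40.72
ee_pos: [0.5331, 0.3611, 0.0817]
tcp_rot: [0.058, 2.53, -0.015]
contact_force: [-4.7, -1.1, 7.0]
opening: 0.0318
gripper_force: 30.0
```

arm_command(
  moves=[
    [-1,[-0.015,0.0005,0.022],[0,0,0]],
    [-1,[-0.031,0.001,0.044],[0,0,0]],
    [-1,[-0.046,0.002,0.066],[0,0,0]],
    [-1,[-0.046,0.002,0.11],[-0.6,8.7,3]],
    [-1,[-0.046,-0.03,0.133],[-1.2,17.5,6]],
    [-1,[-0.045,-0.08,0.133],[-1.8,26.2,9]],
    [-1,[-0.045,-0.13,0.133],[-2.4,35,11.9]],
    [-1,[-0.045,-0.19,0.133],[-2.4,35,11.9]],
    [-1,[-0.05,-0.25,0.133],[-2.4,35,11.9]],
    [-1,[-0.055,-0.31,0.133],[-2.4,35,11.9]],
    [-1,[-0.06,-0.37,0.133],[-2.4,35,11.9]],
    [-1,[-0.065,-0.43,0.133],[-2.4,35,11.9]],
    [-1,[-0.07,-0.49,0.133],[-2.4,35,11.9]],
    [-1,[-0.075,-0.55,0.133],[-2.4,35,11.9]],
    [-1,[-0.075,-0.59,0.133],[-2.4,35,11.9]],
    [-1,[-0.075,-0.602,0.133],[-2.4,35,11.9]],
    [-1,[-0.075,-0.602,0.133],[-2.4,35,11.9]],
    [-1,[-0.075,-0.602,0.133],[-2.4,35,11.9]],
    [-1,[-0.075,-0.602,0.133],[-2.4,35,11.9]],
  ],
)

```text
t: 43.1
ee_pos: [0.4581, -0.2401, 0.2134]
tcp_rot: [0.268, -3.128, 0.003]
contact_force: [-1.5, -0.3, -1.3]
opening: 0.0315
gripper_force: 30.0
```

```bash
python3 -c "
from h import *
s=inhand()"
```

```text
ee [ 0.4581 -0.2401  0.2134] tz [-0.001 -0.002 -1.   ] ytilt yaw 99.8 op 0.0315 F [-1.5 -0.3 -1.3]
pred foot/top [174.8 283.3] [160.8 246.2]
239 165 167 mid 166.0 pred 158.0
244 167 170 mid 168.5 pred 159.9
249 164 172 mid 168.0 pred 161.8
254 159 173 mid 166.0 pred 163.7
259 161 174 mid 167.5 pred 165.6
264 163 176 mid 169.5 pred 167.5
269 163 178 mid 170.5 pred 169.4
274 163 180 mid 171.5 pred 171.3
279 165 182 mid 173.5 pred 173.2
284 167 181 mid 174.0 pred 175.1
299 196 198 mid 197.0 pred 180.7
304 189 191 mid 190.0 pred 182.6
```

arm_command(
  moves=[
    [-1,[0,-0.001,-0.03],[0,0,0]],
    [-1,[0,-0.001,-0.06],[0,0,0]],
    [-1,[0,-0.001,-0.08],[0,0,0]],
    [-1,[0,-0.001,-0.095],[0,0,0]],
    [-1,[0,-0.001,-0.11],[0,0,0]],
    [-1,[0,-0.001,-0.122],[0,0,0]],
    [-1,[0,-0.001,-0.132],[0,0,0]],
    [-1,[0,-0.001,-0.139],[0,0,0]],
    [-1,[0,-0.001,-0.144],[0,0,0]],
    [-1,[0,-0.001,-0.147],[0,0,0]],
    [-1,[0,-0.001,-0.147],[0,0,0]],
  ],
)

```text
t: 44.52
ee_pos: [0.458, -0.2424, 0.0664]
tcp_rot: [0.265, -3.129, 0.004]
contact_force: [0.2, -0.1, -0.7]
opening: 0.0317
gripper_force: 30.0
```

arm_command(
  moves=[
    [0,[0,0,0],[0,0,0]],
    [0,[0,0,0],[0,0,0]],
    [0,[0,0,0],[0,0,0]],
    [0,[0,0,0.05],[0,0,0]],
    [0,[0,0,0.11],[0,0,0]],
    [0,[0,0.03,0.17],[0,0,0]],
    [0,[0,0.09,0.23],[0,0,0]],
    [0,[0,0.15,0.28],[0,0,0]],
    [-1,[0,0.21,0.28],[0,0,0]],
    [-1,[0,0.27,0.28],[0,0,0]],
    [-1,[0,0.33,0.28],[0,0,0]],
    [-1,[0,0.33,0.28],[0,0,0]],
    [-1,[0,0.33,0.28],[0,0,0]],
  ],
)

```text
t: 46.15
ee_pos: [0.4577, 0.089, 0.3467]
tcp_rot: [0.271, -3.129, 0.004]
contact_force: [0.2, -1.1, -0.2]
opening: 0.0014
gripper_force: 0.0
```

```bash
python3 - <<'E'
from h import *
im=grab_frame('top');s=grab_frame('scene');o=get_obs();print(o['ee_pos'],o['opening'])
c=np.zeros((600,800,3),np.uint8)
c[:,:400]=cv2.resize(im[185:305,380:460],(400,600),interpolation=cv2.INTER_CUBIC);c[:,400:]=cv2.resize(s[190:355,130:240],(400,600),interpolation=cv2.INTER_CUBIC)
cv2.imwrite('pics/c13.png',c[:,:,::-1])
m=mask(im,[0,0,130],[180,60,255],(325,190,385,245));P=np.array([onz('top',q,.019) for q in cv2.boxPoints(cv2.minAreaRect(big(m)))]);print('blade',P[:,:2].round(4).tolist())
y=np.array([.985,.174])
for k in(-69,-23,23,69):
    X=np.r_[np.array([.5263,-.2295])+k/1000*y,.116];print(k,proj('top',X).round(1),proj('scene',X).round(1))
E
```

```text
[0.45791542 0.08722153 0.34636277] 0.00032496935538387574
blade [[0.5448, -0.0456], [0.6074, -0.061], [0.5988, -0.0958], [0.5363, -0.0802]]
-69 [437.6 277.1] [178.7 295. ]
-23 [434.1 258.3] [197.  305.3]
23 [430.6 239.5] [215.9 316. ]
69 [427.1 220.8] [235.5 327.1]
```

View pics/c13.png

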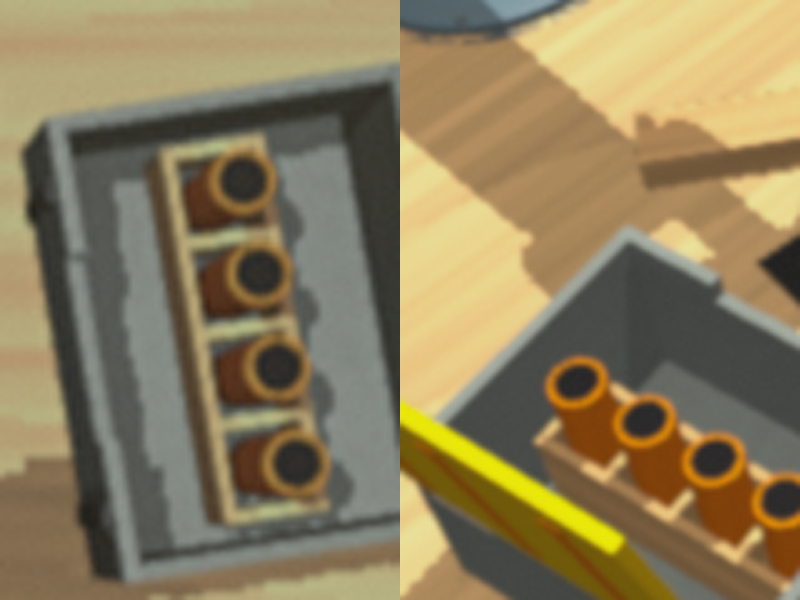

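All four stubs stand in their cells. Their caps are at (241,181), (259,273), (275,368) and (295,462) in the crop, and the scene projections fit the home height. The blade has been knocked to (0.60, -0.08) with a yaw of -14°, so I'll re-lay it after shutting the lid.

arm_command(
  moves=[
    [-1,[0.012,-0.06,0],[0,0,0]],
    [-1,[0.024,-0.12,0],[0,0,0]],
    [-1,[0.036,-0.18,0],[0,0,0]],
    [-1,[0.048,-0.24,0],[0,0,0]],
    [-1,[0.06,-0.3,0],[0,0,0]],
    [-1,[0.072,-0.36,0],[0,0,0]],
    [-1,[0.085,-0.42,0],[0,0,0]],
    [-1,[0.0934,-0.461,0],[0,0,0]],
    [-1,[0.0934,-0.461,0],[0,0,0]],
    [-1,[0.0934,-0.461,-0.03],[0,0,0]],
    [-1,[0.0934,-0.461,-0.07],[0,0,0]],
    [-1,[0.0934,-0.461,-0.102],[0,0,0]],
    [-1,[0.0934,-0.461,-0.102],[0,0,0]],
    [-1,[0.0934,-0.461,-0.102],[0,0,0]],
  ],
)

```text
t: 48.0
ee_pos: [0.5516, -0.3737, 0.2465]
tcp_rot: [0.265, -3.13, 0.007]
contact_force: [0.7, 0.8, -0.4]
opening: 0.0008
gripper_force: 0.0
```

arm_command(
  moves=[
    [-1,[-0.003,0.018,0.004],[0,0,0]],
    [-1,[-0.0065,0.037,0.008],[0,0,0]],
    [-1,[-0.01,0.055,0.007],[0,0,0]],
    [-1,[-0.013,0.073,0.005],[0,0,0]],
    [-1,[-0.016,0.09,0.001],[0,0,0]],
    [-1,[-0.019,0.107,-0.007],[0,0,0]],
    [-1,[-0.022,0.122,-0.016],[0,0,0]],
    [-1,[-0.024,0.137,-0.027],[0,0,0]],
    [-1,[-0.026,0.149,-0.04],[0,0,0]],
    [-1,[-0.028,0.16,-0.055],[0,0,0]],
    [-1,[-0.03,0.169,-0.07],[0,0,0]],
    [-1,[-0.031,0.176,-0.087],[0,0,0]],
    [-1,[-0.031,0.176,-0.087],[0,0,0]],
  ],
)

```text
t: 49.62
ee_pos: [0.519, -0.1963, 0.155]
tcp_rot: [0.265, -3.125, -0.0]
contact_force: [0.4, 0.2, -0.0]
opening: 0.0003
gripper_force: 0.0
```

```bash
cat >> h.py <<'E'
def lidview():
    s=grab_frame('scene');c=big(mask(s,*YEL,roi=(60,130,330,400)))
    ap=cv2.approxPolyDP(cv2.convexHull(c),6,True)[:,0].tolist();print('yellow',cv2.contourArea(c),ap)
    H=np.array([.526,-.230,.125])+.088*np.array([.174,-.985,0]);yv=np.array([.985,.174,0])
    for th in(0,.1,.26,.6,1.2):
        d=np.cos(th)*np.array([-.174,.985,0])+np.sin(th)*np.array([0,0,1]);n=np.cross(yv,d)
        E=H+.176*d+.008*np.array([.174*np.sin(th),-.985*np.sin(th),np.cos(th)])
        print(th,[proj('scene',E+k*.113*yv).round().tolist() for k in(-1,1)])
E
python3 -c "
from h import *
lidview()"
```

```text
yellow 5253.0 [[226, 261], [277, 290], [221, 372], [166, 336]]
0 [[189.0, 250.0], [281.0, 298.0]]
0.1 [[187.0, 245.0], [280.0, 293.0]]
0.26 [[182.0, 239.0], [277.0, 287.0]]
0.6 [[166.0, 230.0], [266.0, 281.0]]
1.2 [[123.0, 238.0], [231.0, 297.0]]
```

arm_command(
  moves=[
    [-1,[0,0.002,-0.006],[0,0,0]],
    [-1,[0,0.003,-0.012],[0,0,0]],
    [-1,[-0.001,0.004,-0.017],[0,0,0]],
    [-1,[-0.001,0.005,-0.021],[0,0,0]],
    [-1,[-0.001,0.006,-0.025],[0,0,0]],
    [-1,[-0.001,0.006,-0.028],[0,0,0]],
    [-1,[-0.001,0.006,-0.031],[0,0,0]],
    [-1,[-0.001,0.006,-0.033],[0,0,0]],
    [-1,[-0.001,0.006,-0.034],[0,0,0]],
    [-1,[-0.001,0.006,-0.034],[0,0,0]],
  ],
)

```text
t: 50.92
ee_pos: [0.5193, -0.1914, 0.1233]
tcp_rot: [0.265, -3.128, 0.004]
contact_force: [0.1, -0.0, -0.4]
opening: 0.0001
gripper_force: 0.0
```

arm_command(
  moves=[
    [-1,[0,0,-0.001],[0,0,0]],
    [-1,[0,0,-0.002],[0,0,0]],
    [-1,[0,0,-0.003],[0,0,0]],
    [-1,[0,0,-0.003],[0,0,0]],
  ],
)

```text
t: 51.42
ee_pos: [0.5194, -0.1914, 0.1207]
tcp_rot: [0.265, -3.129, 0.004]
contact_force: [-1.2, 1.4, 3.7]
opening: 0.0006
gripper_force: 1.7
```

arm_command(
  moves=[
    [-1,[0,0,-0.001],[0,0,0]],
    [-1,[0,0,-0.002],[0,0,0]],
    [-1,[0,0,-0.002],[0,0,0]],
  ],
)

```text
t: 51.8
ee_pos: [0.5195, -0.1914, 0.1206]
tcp_rot: [0.265, -3.128, 0.004]
contact_force: [-5.7, 4.5, 13.2]
opening: 0.0004
gripper_force: 6.8
```

arm_command(
  moves=[
    [-1,[0,0,0.05],[0,0,0]],
    [-1,[0,0.02,0.1],[0,0,0]],
    [-1,[-0.02,0.08,0.13],[0,0,0]],
    [0,[-0.04,0.14,0.13],[0,0,0]],
    [0,[-0.05,0.2,0.13],[0,0,0]],
    [0,[-0.05,0.26,0.13],[0,0,0]],
    [0,[-0.05,0.32,0.13],[0,0,0]],
    [0,[-0.05,0.36,0.13],[0,0,0]],
    [0,[-0.05,0.36,0.13],[0,0,0]],
    [0,[-0.05,0.36,0.13],[0,0,0]],
  ],
)

```text
t: 53.05
ee_pos: [0.4693, 0.1681, 0.2481]
tcp_rot: [0.265, -3.128, 0.004]
contact_force: [-0.3, 0.6, 0.1]
opening: 0.0469
gripper_force: 0.0
```

```bash
cat >> h.py <<'E'
def pryview():
    im=grab_frame('top')
    m=mask(im,[0,0,130],[180,60,255],(325,190,390,270));P=np.array([onz('top',q,.019) for q in cv2.boxPoints(cv2.minAreaRect(big(m)))]);print('blade',P[:,:2].round(4).tolist())
    c=big(mask(im,[0,160,90],[6,255,255],(325,190,390,330)));P=np.array([onz('top',q,.031) for q in cv2.boxPoints(cv2.minAreaRect(c))]);print('handle',P[:,:2].round(4).tolist(),P.mean(0).round(4))
    return im
E
python3 -c "
from h import *
o=get_obs();print(o['ee_pos'],o['tcp_rot']);lidview();im=pryview();cv2.imwrite('pics/t14.png',im[:,:,::-1])
c=big(cv2.morphologyEx(mask(im,*YEL,roi=(380,180,510,310)),cv2.MORPH_CLOSE,np.ones((11,11))));P=np.array([onz('top',q,.133) for q in cv2.boxPoints(cv2.minAreaRect(c))]);print(P[:,:2].round(4).tolist())"
```

```text
[0.46934739 0.16813437 0.24810995] [ 0.26484189 -3.12843447  0.00436836]
yellow 9856.5 [[191, 249], [281, 298], [224, 372], [128, 313]]
0 [[189.0, 250.0], [281.0, 298.0]]
0.1 [[187.0, 245.0], [280.0, 293.0]]
0.26 [[182.0, 239.0], [277.0, 287.0]]
0.6 [[166.0, 230.0], [266.0, 281.0]]
1.2 [[123.0, 238.0], [231.0, 297.0]]
blade [[0.5154, -0.0389], [0.6072, -0.0616], [0.5988, -0.0958], [0.5071, -0.0729]]
handle [[0.4033, -0.0153], [0.5112, -0.042], [0.5052, -0.0667], [0.3973, -0.0398]] [ 0.4543 -0.0409  0.031 ]
[[0.6226, -0.1239], [0.6534, -0.3011], [0.4288, -0.3348], [0.3989, -0.16]]
```

arm_command(
  moves=[
    [0,[-0.005,-0.06,-0.02],[0,0,-8]],
    [0,[-0.01,-0.12,-0.05],[0,0,-16]],
    [0,[-0.0126,-0.18,-0.08],[0,0,-23.7]],
    [0,[-0.0126,-0.2095,-0.12],[0,0,-23.7]],
    [0,[-0.0126,-0.2095,-0.17],[0,0,-23.7]],
    [0,[-0.0126,-0.2095,-0.2],[0,0,-23.7]],
    [0,[-0.0126,-0.2095,-0.2],[0,0,-23.7]],
    [0,[-0.0126,-0.2095,-0.225],[0,0,-23.7]],
    [0,[-0.0126,-0.2095,-0.243],[0,0,-23.7]],
    [0,[-0.0126,-0.2095,-0.251],[0,0,-23.7]],
    [0,[-0.0126,-0.2095,-0.251],[0,0,-23.7]],
    [-1,[-0.0126,-0.2095,-0.251],[0,0,-23.7]],
    [-1,[-0.0126,-0.2095,-0.251],[0,0,-23.7]],
    [-1,[-0.0126,-0.2095,-0.251],[0,0,-23.7]],
    [-1,[-0.0126,-0.2095,-0.251],[0,0,-23.7]],
  ],
)

```text
t: 55.02
ee_pos: [0.4572, -0.041, -0.002]
tcp_rot: [-0.383, -3.117, 0.003]
contact_force: [-1.3, -0.2, 5.6]
opening: 0.024
gripper_force: 30.0
```

arm_command(
  moves=[
    [-1,[0,0,0.015],[0,0,0]],
    [-1,[0.01,0.004,0.025],[0,0,2]],
    [-1,[0.022,0.009,0.025],[0,0,5]],
    [-1,[0.0315,0.0125,0.025],[0,0,7]],
    [-1,[0.0315,0.0125,0.025],[0,0,7]],
    [-1,[0.0315,0.0125,0.012],[0,0,7]],
    [-1,[0.0315,0.0125,0.004],[0,0,7]],
    [-1,[0.0315,0.0125,0],[0,0,7]],
    [-1,[0.0315,0.0125,0],[0,0,7]],
    [0,[0.0315,0.0125,0],[0,0,7]],
    [0,[0.0315,0.0125,0],[0,0,7]],
    [0,[0.0315,0.0125,0],[0,0,7]],
    [0,[0.0315,0.0125,0.05],[0,0,7]],
    [0,[0.0315,0.0125,0.11],[0,0,7]],
    [0,[0.0315,0.0125,0.17],[0,0,7]],
    [0,[0.01,0.07,0.22],[0,0,7]],
    [0,[0,0.13,0.25],[0,0,7]],
    [0,[0,0.19,0.25],[0,0,7]],
    [0,[0,0.24,0.25],[0,0,7]],
    [0,[0,0.24,0.25],[0,0,7]],
  ],
)

```text
t: 57.52
ee_pos: [0.4561, 0.2023, 0.2476]
tcp_rot: [-0.183, -3.135, 0.002]
contact_force: [0.5, -0.2, 0.3]
opening: 0.0472
gripper_force: 0.0
```

```bash
python3 -c "
from h import *
im=pryview();lidview()
M=np.array([.532,-.04]);m=np.array([.9926,-.1215]);n=np.array([.1215,.9926])
a=cv2.imread('pics/top0.png')[:,:,::-1]
for nm,r in(('jar',(295,140,330,175)),('tin',(240,285,280,325))):
    print(nm,np.abs(im[r[1]:r[3],r[0]:r[2]].astype(int)-a[r[1]:r[3],r[0]:r[2]]).mean().round(2))
for z in (0,): print(get_obs()['t'])
"
```

```text
blade [[0.5432, -0.0186], [0.6389, -0.0302], [0.6346, -0.0657], [0.539, -0.0539]]
handle [[0.43, -0.0093], [0.5401, -0.0227], [0.5371, -0.048], [0.427, -0.0344]] [ 0.4836 -0.0286  0.031 ]
yellow 9865.5 [[191, 249], [282, 298], [224, 372], [128, 312]]
0 [[189.0, 250.0], [281.0, 298.0]]
0.1 [[187.0, 245.0], [280.0, 293.0]]
0.26 [[182.0, 239.0], [277.0, 287.0]]
0.6 [[166.0, 230.0], [266.0, 281.0]]
1.2 [[123.0, 238.0], [231.0, 297.0]]
jar 7.14
tin 43.12
57.625
```

arm_command(
  moves=[
    [0,[-0.06,0.12,0],[0,0,0]],
    [0,[-0.15,0.3,0],[0,0,0]],
    [0,[-0.2,0.4,0],[0,0,0]],
    [0,[-0.2,0.4,0],[0,0,0]],
    [0,[-0.2,0.4,0],[0,0,0]],
    [0,[-0.2,0.4,0],[0,0,0]],
    [0,[-0.2,0.4,0],[0,0,0]],
    [0,[-0.2,0.4,0],[0,0,0]],
    [0,[-0.2,0.4,0],[0,0,0]],
    [0,[-0.2,0.4,0],[0,0,0]],
  ],
)

```text
t: 58.88
ee_pos: [0.2584, 0.5977, 0.2475]
tcp_rot: [-0.196, -3.134, 0.004]
contact_force: [0.2, 0.5, 0.3]
opening: 0.0469
gripper_force: 0.0
```

```bash
python3 -c "
from h import *
im=pryview()
a=cv2.imread('pics/top0.png')[:,:,::-1]
for nm,r in(('jar',(285,130,340,185)),('tin',(235,280,285,330))):
    f=[cv2.cvtColor(x[r[1]:r[3],r[0]:r[2]].copy(),cv2.COLOR_RGB2GRAY).astype(np.float32) for x in(a,im)]
    print(nm,np.abs(f[0]-f[1]).mean(),cv2.phaseCorrelate(f[0],f[1]))
print(get_obs()['t'],get_obs()['ee_pos'])
"
```

```text
blade [[0.5447, -0.0191], [0.6388, -0.0305], [0.6347, -0.0654], [0.5406, -0.0538]]
handle [[0.4294, -0.0094], [0.5404, -0.0225], [0.5375, -0.0476], [0.4265, -0.0343]] [ 0.4834 -0.0285  0.031 ]
jar 0.8657851 ((0.01870138848364178, 0.007668400495163041), 0.9985726590951284)
tin 0.886 ((0.013242215544892133, -0.01969725571834502), 0.9351897598266602)
58.925 [0.25820914 0.59777567 0.24759146]
```

The jar and tin haven't moved, the lid is shut, and the blade lies flat along the mat and on it. I'm handing in.

```bash
python3 -c "
from bench import *
print(close_job())"
```

```text
the job is handed in; nothing more can be done
None
```

I handed the job in at 59 s: I prised the lid up with the blade, stood all four stubs foot down in the holder, shut the lid gently, and re-laid the blade along its mat after it was knocked aside; jar and tin did not move.

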